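# Vent the disc filter holder to its mark and clamp the cover

## Robot

A 6-joint arm with a two-finger parallel gripper is mounted at the origin on a cart in front of the work surface, level with it; the furniture and walls round the work are solid. World frame = base frame: x ahead of the robot, y to its left, z up, the work surface at z = 0. Lengths are in mm, angles in degrees, forces in N, time in s.
With the tool pointing down it reaches from about 300 to 850 mm from the base axis. Payload 4.2 kg.
Tool frame: the origin (TCP) lies midway between the tips of the shut fingers; the grasp point (between the pads) lies 19 mm behind it (env.tcp_to_grasp is the distance from the TCP to the grasp point, in mm); z points along the fingers, x is the direction in which the jaws open and shut, and the axes are right-handed (so a half turn about z gives the same grasp; the last joint's range is limited). The gripper opens to 91 mm and grips with 3 to 60 N. Pads are 32 mm wide; open, the fingers measure 118 mm over their backs; the gripper's body (76 mm by 178 mm) begins 60 mm behind the grasp point.
Start: joints at [63.14, 18.312, 89.639, -0, 72.044, -1.146], TCP at [249.49, 518.075, 177.776] pointing down, gripper open.
Joint ranges: [-177.97, 177.97], [-48.28, 115.42], [12.27, 149.76], [-77.06, 257.06], [2.81, 150.46], [-146.56, 146.56]. Speed limits (degrees/s): [147.25, 147.25, 180, 180, 180, 180].

## Interface

Orientations are given as [roll, pitch, yaw] about the fixed x, y, z axes, in that order (R = Rz(yaw) Ry(pitch) Rx(roll)).
In Python, from workcell import env gives the robot as it stands.
- The arm moves only by the tool drive_tool, never from a script. Its argument "motion" is a list of rows, each a list of 2 entries, a list of its own where there are three numbers: the shift along the world's x, y, z in m, then the turn, a rotation vector about the world's x, y, z in rad. In form: [[[dx, dy, dz], [wx, wy, wz]], ...]. A call has exactly 10 rows; each row shifts and turns the commanded pose from where the row before left it; what a row does not reach is not made up. A row lasts 1/12 s, in which the tool goes at most 41.7 mm and 7.16 degrees, less where a joint would pass 70% of its speed; a pose out of reach is approached as far as the arm can. A call is refused whole if a number of a shift passes 0.0417 or a number of a turn 0.125, either way. A call with a gripper value outside its range is refused whole. "claw" is the opening, from 0 (shut) to 1 (fully open), set as the call begins (left out, the last holds). The fingers move at their own pace and stop on an object; "force" is the grip in N (left out, the last holds). Time passes only in rows, so rows that do not move let the fingers close, or fill a call up. It gives the time, the measured TCP pose, the force and the opening at its end, in the units of the state.
- env.state(): the state, without advancing time (a new reading comes with each control period).
- env.grab_frame(name): name is "side" or "top" or "wrist"; returns the picture (384x512x3 uint8, red, green, blue); there is no depth.
- env.camera_params(name): a dict with "fov_y" (degrees; the focal length in pixels is half the picture's height over the tangent of half this angle, whatever the lens; pixels are square), "cx", "cy" (the principal point, pixels), "k1" (the pictures are not rectified: a ray, as slopes to the right and down, at radius r is drawn at 1 + k1 r^2 times it, then the intrinsics apply), "pose" (4x4, takes a point from camera to world coordinates). Camera axes: x right, y down, z forward; pixel columns grow to the right and rows downward; lengths in mm; the calibration is good to about 2 mm. A picture is of the moment at which its call begins: read the wrist's pose just before it. camera_params takes no time and is no camera call; for the wrist camera it gives the pose at the moment of the call.
- env.job_done(): hands the job in, once; it reports no verdict.
The state is a dict: "time_s": time; "qpos": joint angles; "qvel": joint speeds; "effort": joint torques, N m; "ee_pos": TCP position; "ee_rot": TCP orientation; "force": force on the tool from outside, world axes, zero at the start; "torque": the same for the moment, N m; "gripper_width": finger opening in mm.
Only numpy, scipy, OpenCV 4.12 (cv2) and the standard library are available. Lean on these libraries where they do the work, as an engineer would, in place of code of your own. Each camera call takes 0.05 s, during which the arm holds its last target.

## Task

The cover of the tilted steel filter holder sits unclamped in its seat with the vent nozzle pointing the wrong way. While all three clamp knobs are still open, turn the cover in its seat until the nozzle points straight at the index tab on the uphill rim, so that air can escape at the highest point; then turn the three black wing knobs clockwise, one after another in any order, fully home to their end stops, so that their clamp fingers hold the cover with the nozzle still on the tab. Leave everything else on the bench where it is.

Things in the scene. Friction and masses are not known exactly. Their poses are not given: they have to be found in the camera images.
- housing: lower half of a steel disc filter holder, fixed on a four-legged stand (base 220 x 210 mm); its face leans 30 degrees from level towards the stand's front. Origin: centre of the seat under the cover, 108 mm above the bench. z: its axis, out of the face; x: uphill in the face, to the index tab; y: left along the face. The seat's wall: inner radius 52.5, 10 thick, 8 mm high.
- index_mark (a point): top of the index tab, a tongue 16 mm wide with a dark 4.5 mm ridge, on the housing's uphill rim, 70 mm from the axis along the housing's x
- cover (a joint): turn (rad) of the steel disc cover in its seat about the housing's z: 0 when its vent nozzle points at the index tab, growing counter-clockwise seen from above; stiff, stays where left. 101 mm across, rim 12 mm thick. Dark grip block at its centre: 28 mm wide across the nozzle, 36 mm along it, 18 to 54 mm above the seat, with a 23 mm round plug 6 mm high on top. Starts at 0.5 to 1.3.
- nozzle_tip (a point): free end of the dark barbed vent nozzle (14 mm across), 51 mm out from the housing's axis, 37 mm above the seat
- knob_front (a joint): turn (rad) of the captive clamp bolt in front (lowest), 80 mm from the housing's axis at 180 degrees from its x: 0 open, 1.40 end stop; grows CLOCKWISE seen from above; stiff, stays where left; sinks 2.5 mm on the way. At 1.40 its wing and dog (clamp finger, 38 mm long) point at the housing's axis, over the cover's rim; at q they stand (1.40 - q) counter-clockwise of that.
- knob_left (a joint): turn (rad) of the captive clamp bolt at the upper left, 80 mm from the housing's axis at +60 degrees from its x: 0 open, 1.40 end stop; grows CLOCKWISE seen from above; stiff, stays where left; sinks 2.5 mm on the way. At 1.40 its wing and dog (clamp finger, 38 mm long) point at the housing's axis, over the cover's rim; at q they stand (1.40 - q) counter-clockwise of that.
- knob_right (a joint): turn (rad) of the captive clamp bolt at the upper right, 80 mm from the housing's axis at -60 degrees from its x: 0 open, 1.40 end stop; grows CLOCKWISE seen from above; stiff, stays where left; sinks 2.5 mm on the way. At 1.40 its wing and dog (clamp finger, 38 mm long) point at the housing's axis, over the cover's rim; at q they stand (1.40 - q) counter-clockwise of that.
- knob_front_grip (a point): grip point on the front (lowest) bolt's axis, amid its black wing grip: 46 mm long, 13 mm thick, 12 mm of wing above this point and 14 mm below it, then a 21 mm round collar, and the steel dog's top face 24 mm below it. z: bolt axis (the housing's z). x: along the wing, towards the dog's tip.
- knob_left_grip (a point): grip point on the upper left bolt's axis, amid its black wing grip: 46 mm long, 13 mm thick, 12 mm of wing above this point and 14 mm below it, then a 21 mm round collar, and the steel dog's top face 24 mm below it. z: bolt axis (the housing's z). x: along the wing, towards the dog's tip.
- knob_right_grip (a point): grip point on the upper right bolt's axis, amid its black wing grip: 46 mm long, 13 mm thick, 12 mm of wing above this point and 14 mm below it, then a 21 mm round collar, and the steel dog's top face 24 mm below it. z: bolt axis (the housing's z). x: along the wing, towards the dog's tip.
- jar: clear sample jar, 46 mm across, 80 mm tall, right of the holder. Loose bystander: leave it alone. Origin: centre of its underside.
- cup_small: clear weighing cup, 43 mm across, 27 mm tall, right front of the holder. Loose bystander: leave it alone. Origin: centre of its underside.
- cup_fluted: clear fluted cup, 47 mm across, 58 mm tall, left behind the holder. Loose bystander: leave it alone. Origin: centre of its underside.
- forceps: steel tweezers, 123 x 15 x 10 mm, lying left in front of the holder. Loose bystander: leave it alone. Origin: centre of its underside.

How it is judged:
By the outcome, as a careful person would: the job done as asked, in the order asked, and still so for the second after the job is handed in, with the robot touching nothing.
It also fails if it takes over 70 s, if anything falls off the work surface, if the arm or the gripper's body presses on something with over 40 N, if the wrist force passes 120 N, or if a joint passes its speed limit or range.

## Working session

There is one attempt and no reset: what is moved stays moved. The work goes in short steps, Python scripts to look and compute and a tool call to move; the robot and the scene stay as the last step left them, time stands still between calls to the robot, and variables do not carry over. Pictures are saved under pics/ and viewed, and the job is handed in when it is done.

Besides the shell and the picture viewer there is one more tool, called after "Request:" by a JSON object that holds its "op" and its "data", one argument or row to a line. drive_tool: Moves the arm, as the interface text tells. Its arguments: {"type":"object","properties":{"motion":{"type":"array","items":{"type":"array"}},"claw":{"type":"number"},"force":{"type":"number"}},"required":["motion"]}

```bash
ls; mkdir -p pics; python3 - <<'E'
from workcell import env
import cv2
print(env.state())
for n in ["side","top","wrist"]:
    p=env.camera_params(n); print(n,p)
    cv2.imwrite(f"pics/{n}0.png",env.grab_frame(n)[:,:,::-1])
E
```

```text
pics
{'time_s': 0.0, 'qpos': array([ 6.31391278e+01,  1.83516202e+01,  8.97050908e+01, -1.10082500e-03,
        7.20419524e+01, -1.14689729e+00]), 'qvel': array([ 0.01320703, -0.09397237,  0.05867522, -0.04362267, -0.06389756,
       -0.05546599]), 'effort': array([-2.13490152e-03, -4.12472141e+01, -2.31973833e+01,  7.24557554e-02,
        4.58191254e-02, -1.75008190e-04]), 'ee_pos': array([249.24762874, 517.56383132, 176.9294361 ]), 'ee_rot': array([-1.79999072e+02,  9.86646388e-02,  6.42863662e+01]), 'force': array([-0.29330316, -0.11056397,  0.36753335]), 'torque': array([-0.04930492,  0.05853844, -0.01154007]), 'gripper_width': 91.05603766205509}
side {'fov_y': 46.41414849843358, 'cx': 251.8145111268489, 'cy': 191.2476234691769, 'k1': 0.04441996436660233, 'pose': array([[ 9.36339194e-01, -1.49071463e-01,  3.17878298e-01,
         2.91728433e+02],
       [-3.51095068e-01, -4.00341956e-01,  8.46438758e-01,
        -7.44758067e+02],
       [ 1.08015538e-03, -9.04159287e-01, -4.27194120e-01,
         5.12173504e+02],
       [ 0.00000000e+00,  0.00000000e+00,  0.00000000e+00,
        
[... 244 characters left out ...]
e-01,  3.14577815e-03,  1.11303524e-02,
         3.57862146e+01],
       [-1.12848422e-02, -5.43196584e-02, -9.98459827e-01,
         1.13291280e+03],
       [ 0.00000000e+00,  0.00000000e+00,  0.00000000e+00,
         1.00000000e+00]])}
wrist {'fov_y': 58.30686724398545, 'cx': 253.40244446730065, 'cy': 190.0928673466574, 'k1': -0.0114647467396647, 'pose': array([[ 4.34013991e-01,  8.74286681e-01,  2.17381359e-01,
         1.88008212e+02],
       [ 9.00903923e-01, -4.20654894e-01, -1.06871795e-01,
         5.47799475e+02],
       [-1.99405390e-03,  2.42223574e-01, -9.70218410e-01,
         3.84618655e+02],
       [ 0.00000000e+00,  0.00000000e+00,  0.00000000e+00,
         1.00000000e+00]])}
```

View pics/side0.png

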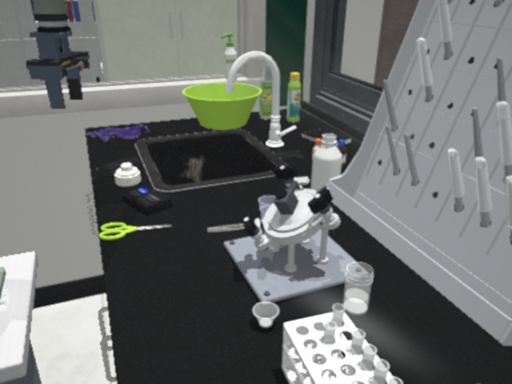

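View pics/top0.png

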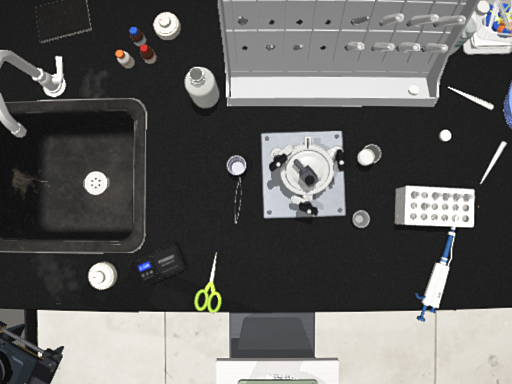

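```bash
python3 - <<'E'
import cv2
a=cv2.imread("pics/top0.png"); b=cv2.imread("pics/side0.png")
print(a.shape)
cv2.imwrite("pics/top0c.png",cv2.resize(a[90:240,170:370],None,fx=4,fy=4,interpolation=cv2.INTER_CUBIC))
cv2.imwrite("pics/side0c.png",cv2.resize(b[100:280,150:390],None,fx=3.3,fy=3.3,interpolation=cv2.INTER_CUBIC))
E
```

```text
(384, 512, 3)
```

View pics/top0c.png

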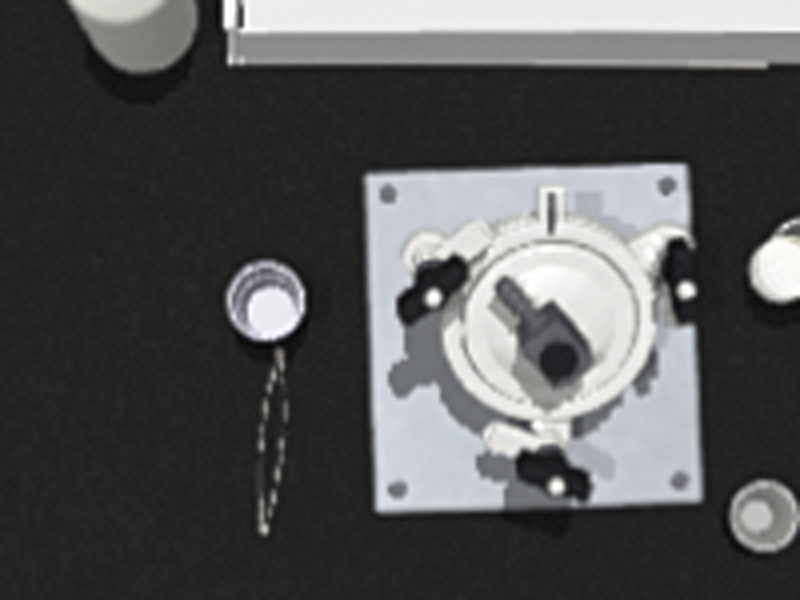

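View pics/side0c.png

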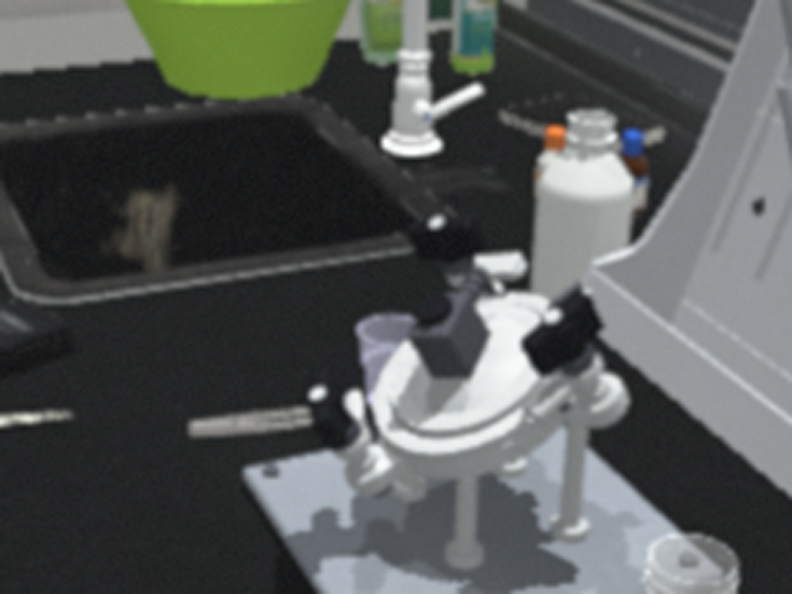

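Top view: nozzle points up-left (about 40° left of the tab). The tab ridge is at crop (552,212) and the knob-end dots at (433,298), (685,289) and (556,485). I'll fit the housing pose to these.

```bash
cat > h.py <<'E'
import numpy as np, cv2
from scipy.spatial.transform import Rotation as Rn
from scipy.optimize import least_squares
def proj(P,c):
    P=np.atleast_2d(P); T=c["pose"]; q=(P-T[:3,3])@T[:3,:3]
    u=q[:,:2]/q[:,2:]; r2=(u**2).sum(1,keepdims=True); u=u*(1+c["k1"]*r2)
    f=192/np.tan(np.radians(c["fov_y"]/2)); return u*f+[c["cx"],c["cy"]]
def HR(yaw): return Rn.from_euler('z',yaw).as_matrix()@Rn.from_euler('y',-30,degrees=True).as_matrix()
KA={'front':np.pi,'left':np.pi/3,'right':-np.pi/3}
def knob(k,h): a=KA[k]; return np.array([80*np.cos(a),80*np.sin(a),h])
E
python3 - <<'E'
from h import *
from workcell import env
ct=env.camera_params('top'); cs=env.camera_params('side')
T=lambda x,y:np.array([170+x/4,90+y/4]); S=lambda x,y:np.array([150+x/3.3,100+y/3.3])
def model(p):
    hx,hy,yaw,hk,c,ht,dx,dy=p; R=HR(yaw); o=np.array([hx,hy,108])
    w=lambda q:o+R@np.array(q,float)
    L=[(ct,knob('left',hk),T(433,298)),(ct,knob('right',hk),T(685,289)),(ct,knob('front',hk),T(556,485)),
       (cs,knob('left',hk),S(435,222)),(cs,knob('right',hk),S(552,316)),(cs,knob('front',hk),S(318,393)),
       (ct,[0,0,60],T(560,357)),(ct,[51*np.cos(c),51*np.sin(c),41],T(505,287)),(ct,[70,0,ht],T(552,212))]
    out=[]
    for cam,q,px in L:
        e=(proj(w(q),cam)[0]-px)
        if cam is cs: e=e+[dx,dy]
        out.append(e)
    return np.concatenate(out)
f=lambda p:np.r_[model(p),p[6]/2,p[7]/2,(p[5]-12)/5,(p[1]*0)]
s=least_squares(f,[460,0,0,58,.7,12,0,0],x_scale=[10,10,.1,10,.1,5,1,1],loss='soft_l1')
print(s.x,np.degrees(s.x[[2,4]])); print(model(s.x).reshape(-1,2).round(2))
E
```

```text
[ 6.29554761e+02 -6.92608680e+01  3.33313752e-02  5.71319767e+01
  6.38963156e-01  1.16206737e+01  6.66171267e-01 -4.24351203e-01] [ 1.90974713 36.60989213]
[[ 0.19 -0.16]
 [ 0.32 -0.13]
 [ 0.19  0.  ]
 [ 0.08 -0.08]
 [ 0.06 -0.13]
 [-0.32  0.33]
 [-0.07  1.09]
 [-0.69 -1.25]
 [-0.07  0.12]]
```

```bash
cat >> h.py <<'E'
H=dict(o=np.array([629.5,-69.3,108.]),yaw=0.0333)
def target(hp,ang):
    """hp: TCP in housing frame; ang: jaw-axis angle (deg) in housing"""
    R=HR(H['yaw']); a=np.radians(ang)
    x=R@[np.cos(a),np.sin(a),0]; z=-R[:,2]; return H['o']+R@np.array(hp,float), np.c_[x,np.cross(z,x),z]
def rel(hp,ang):
    from workcell import env
    s=env.state(); p,M=target(hp,ang)
    M0=Rn.from_euler('xyz',s['ee_rot'],degrees=True).as_matrix()
    w=Rn.from_matrix(M@M0.T).as_rotvec(); d=(p-s['ee_pos'])/1000
    print('goal',p.round(1),'d',d.round(4),'w',w.round(4),'|w|',np.linalg.norm(w).round(3)); 
    R=HR(H['yaw'])
    print('tcp in housing',(R.T@(s['ee_pos']-H['o'])).round(1),'jaw',np.degrees(np.arctan2(*(R.T@M0[:,0])[[1,0]])).round(2),'tilt err',np.degrees(np.arccos(min(1,-M0[:,2]@R[:,2]))).round(2),'q',s['qpos'].round(0),'F',s['force'].round(1),'g',s['gripper_width'].round(1),'t',s['time_s'])
    return d,w
E
python3 -c "
from h import *
rel([0,0,150],-53.4);print(HR(.0333))"
```

```text
goal [554.5 -71.8 237.9] d [ 0.3052 -0.5895  0.0608] w [ 0.538  -0.3146 -1.9672] |w| 2.064Traceback (most recent call last):
  File "<string>", line 3, in <module>
    rel([0,0,150],-53.4);print(HR(.0333))
    ~~~^^^^^^^^^^^^^^^^^
  File "h.py", line 23, in rel
    print('tcp in housing',(R.T@(s['ee_pos']-H['o'])).round(1),'jaw',np.degrees(np.arctan2(*(R.T@M0[:,0])[[1,0]])).round(2),'tilt err',np.degrees(np.arccos(min(1,-M0[:,2]@R[:,2]))).round(2),'q',s['qpos'].round(0),'F',s['force'].round(1),'g',s['gripper_width'].round(1),'t',s['time_s'])
                                                                                                                                                                                                                                                 ^^^^^^^^^^^^^^^^^^^^^^^^
AttributeError: 'float' object has no attribute 'round'
```

Request:
{"op": "drive_tool", "data": {
  "motion": [
    [[0.0153, -0.0295, 0.008], [0.0269, -0.0157, -0.0984]],
    [[0.0153, -0.0295, 0.008], [0.0269, -0.0157, -0.0984]],
    [[0.0153, -0.0295, 0.008], [0.0269, -0.0157, -0.0984]],
    [[0.0153, -0.0295, 0.008], [0.0269, -0.0157, -0.0984]],
    [[0.0153, -0.0295, 0.008], [0.0269, -0.0157, -0.0984]],
    [[0.0153, -0.0295, 0.008], [0.0269, -0.0157, -0.0984]],
    [[0.0153, -0.0295, 0.008], [0.0269, -0.0157, -0.0984]],
    [[0.0153, -0.0295, 0.008], [0.0269, -0.0157, -0.0984]],
    [[0.0153, -0.0295, 0.008], [0.0269, -0.0157, -0.0984]],
    [[0.0153, -0.0295, 0.008], [0.0269, -0.0157, -0.0984]]
  ],
  "claw": 0.55
}}

```text
time_s: 0.98
ee_pos: [402.6, 221.4, 258.1]
ee_rot: [-172.8, -15.7, 6.2]
force: [-0.3, 0.7, 0.4]
gripper_width: 50.4
```

```bash
sed -i "s/s\['gripper_width'\].round(1)/round(float(s['gripper_width']),1)/" h.py; python3 -c "
from h import *
rel([0,0,150],-53.4);print(HR(.0333))"
```

```text
goal [554.5 -71.8 237.9] d [ 0.152  -0.2932 -0.0202] w [ 0.2681 -0.1554 -0.9784] |w| 1.026
tcp in housing [-113.   298.1  238.5] jaw 4.28 tilt err 17.0 q [ 26.  -5. 108.   2.  60.  18.] F [-0.3  0.7  0.4] g 50.4 t 0.9833
[[ 0.86554528 -0.03329385 -0.4997228 ]
 [ 0.02883332  0.99944561 -0.01664692]
 [ 0.5         0.          0.8660254 ]]
```

Request:
{"op": "drive_tool", "data": {
  "motion": [
    [[0.0152, -0.0293, -0.001], [0.0268, -0.0155, -0.0978]],
    [[0.0152, -0.0293, -0.001], [0.0268, -0.0155, -0.0978]],
    [[0.0152, -0.0293, -0.001], [0.0268, -0.0155, -0.0978]],
    [[0.0152, -0.0293, -0.001], [0.0268, -0.0155, -0.0978]],
    [[0.0152, -0.0293, -0.001], [0.0268, -0.0155, -0.0978]],
    [[0.0152, -0.0293, -0.001], [0.0268, -0.0155, -0.0978]],
    [[0.0152, -0.0293, -0.003], [0.0268, -0.0155, -0.0978]],
    [[0.0152, -0.0293, -0.004], [0.0268, -0.0155, -0.0978]],
    [[0.0152, -0.0293, -0.004], [0.0268, -0.0155, -0.0978]],
    [[0.0152, -0.0293, -0.003], [0.0268, -0.0155, -0.0978]]
  ]
}}

```text
time_s: 1.82
ee_pos: [554.3, -71.7, 237.1]
ee_rot: [-155.2, -17.3, -55.4]
force: [0.2, 0.2, 0.8]
gripper_width: 50.2
```

```bash
python3 - <<'E'
from h import *
from workcell import env
rel([0,0,150],-53.4)
import pickle
c={n:env.camera_params(n) for n in ['wrist','top','side']}
pickle.dump(c,open('cams1.pkl','wb'))
a=env.grab_frame('wrist')[:,:,::-1]
cv2.imwrite('pics/w1.png',cv2.resize(a,None,fx=1.56,fy=1.56,interpolation=cv2.INTER_CUBIC))
E
```

```text
goal [554.5 -71.8 237.9] d [ 0.0002 -0.0001  0.0008] w [-0.0006 -0.0013  0.0004] |w| 0.001
tcp in housing [-6.000e-01  1.000e-01  1.494e+02] jaw -53.44 tilt err 0.07 q [-14.  -0. 111.  12.  41.  31.] F [0.2 0.2 0.8] g 50.2 t 1.8167
```

View pics/w1.png

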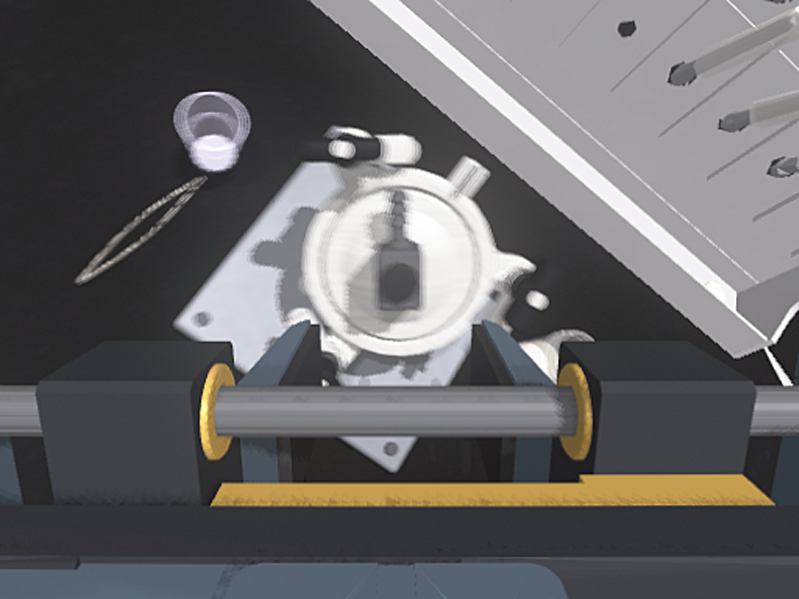

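The nozzle runs almost vertical in the wrist view, with the plug at (401,283), the tip at (398,196), the tab at (469,172) and the left and right dots at (342,149) and (538,300). I'll compare these with the model.

```bash
python3 - <<'E'
from h import *
import pickle
c=pickle.load(open('cams1.pkl','rb')); cw=c['wrist'];ct=c['top'];cs=c['side']
T=lambda x,y:np.array([170+x/4,90+y/4]); S=lambda x,y:np.array([150+x/3.3,100+y/3.3]); W=lambda x,y:np.array([x,y])/1.56
def model(p):
    hx,hy,yaw,hk,cc,ht=p[:6]; R=HR(yaw); o=np.array([hx,hy,108]); w=lambda q:o+R@np.array(q,float)
    n=lambda z:[51*np.cos(cc),51*np.sin(cc),z]
    L=[(ct,knob('left',hk),T(433,298),0),(ct,knob('right',hk),T(685,289),0),(ct,knob('front',hk),T(556,485),0),
     (cs,knob('left',hk),S(435,222),1),(cs,knob('right',hk),S(552,316),1),(cs,knob('front',hk),S(318,393),1),
     (ct,[0,0,60],T(560,357),0),(ct,n(41),T(505,287),0),(ct,[70,0,ht],T(552,212),0),
     (cw,knob('left',hk),W(342,149),2),(cw,knob('right',hk),W(538,300),2),(cw,[0,0,60],W(401,283),2),(cw,n(41),W(398,195),2)]
    return np.concatenate([proj(w(q),cam)[0]-px+p[6+2*k:8+2*k] for cam,q,px,k in L])
p0=[629.5,-69.3,.0333,57,.639,11.6]+[0]*6
print(model(p0).reshape(-1,2)[9:].round(1))
f=lambda p:np.r_[model(p),p[6:]/1.0,(p[5]-12)/5]
s=least_squares(f,p0,x_scale=[10,10,.1,10,.1,5]+[1]*6,loss='soft_l1')
print(s.x.round(4),np.degrees(s.x[[2,4]]));print(model(s.x).reshape(-1,2).round(1).tolist())
E
python3 -c "
import cv2;a=cv2.imread('pics/w1.png')[120:370,280:580];cv2.imwrite('pics/w1c.png',cv2.resize(a,None,fx=2.4,fy=2.4))"
```

```text
[[-2.7  1.8]
 [-2.4 -0.1]
 [-2.8  1.7]
 [-1.  -1.7]]
[ 6.314458e+02 -7.043290e+01  2.790000e-02  5.871870e+01  6.676000e-01
  1.209620e+01 -4.110000e-01  5.565000e-01 -6.240000e-02  5.690000e-02
  2.852000e-01 -1.740000e-02] [ 1.60111315 38.24949194]
[[0.4, -0.4], [0.6, 0.0], [0.1, 0.1], [0.3, -0.1], [0.1, -0.1], [-0.4, 0.2], [-0.0, 0.8], [-1.1, -1.2], [0.2, -0.1], [0.0, 0.7], [0.1, -0.2], [-0.5, 0.6], [0.0, -2.5]]
```

View pics/w1c.png

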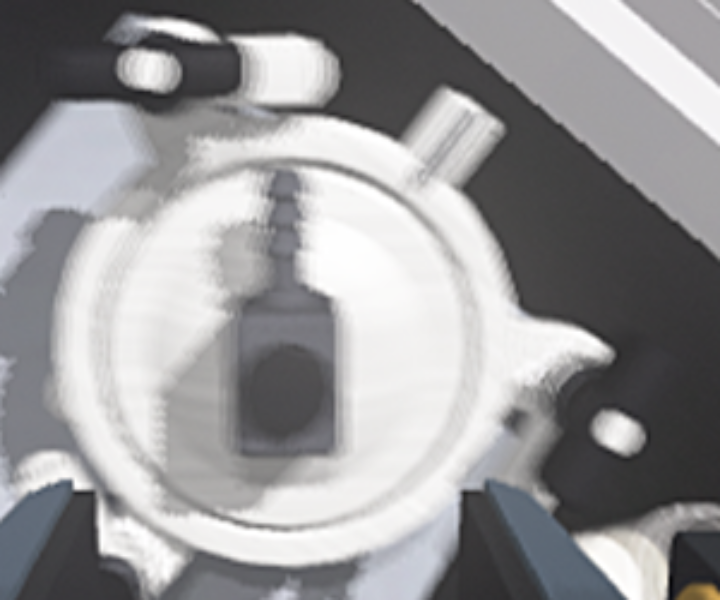

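```bash
sed -i "s/^H=.*/H=dict(o=np.array([631.2,-70.2,108.]),yaw=0.029)/" h.py; python3 -c "
from h import *
d,w=rel([0,0,26],-53);print(d/9,w/9)"
```

```text
goal [618.2 -70.6 130.5] d [ 0.0617  0.0045 -0.106 ] w [-0.0025 -0.      0.0078] |w| 0.008
tcp in housing [ -0.5  -2.7 148.7] jaw -53.46 tilt err 0.1 q [-14.  -0. 111.  12.  40.  31.] F [ 3.2 -2.9  0.8] g 50.3 t 1.8667
[ 0.00685927  0.00050079 -0.01178154] [-2.77622683e-04 -4.74956826e-06  8.63206804e-04]
```

```bash
python3 -c "
from h import *
from workcell import env
print(env.state()['ee_pos'],env.state()['qvel'],env.state()['qpos'])"
```

```text
[556.47205372 -75.08402989 236.55047762] [ 3.18124595 -1.6229507   0.60167813  0.72306742  5.19458203 -5.65012674] [-1.38956305e+01 -1.06739051e-01  1.11188975e+02  1.17888463e+01
  4.04122922e+01  3.08755874e+01]
```

Request:
{"op": "drive_tool", "data": {
  "motion": [
    [[0, 0, 0], [0, 0, 0]],
    [[0, 0, 0], [0, 0, 0]],
    [[0, 0, 0], [0, 0, 0]],
    [[0, 0, 0], [0, 0, 0]],
    [[0, 0, 0], [0, 0, 0]],
    [[0, 0, 0], [0, 0, 0]],
    [[0, 0, 0], [0, 0, 0]],
    [[0, 0, 0], [0, 0, 0]],
    [[0, 0, 0], [0, 0, 0]],
    [[0, 0, 0], [0, 0, 0]]
  ]
}}

```text
time_s: 2.7
ee_pos: [554.5, -69.8, 237.8]
ee_rot: [-155.2, -17.4, -55.0]
force: [-0.6, 0.3, 0.2]
gripper_width: 50.2
```

```bash
python3 - <<'E'
from h import *
from workcell import env
import pickle
d,w=rel([0,0,26],-53);print(d/9,w/9)
c={n:env.camera_params(n) for n in ['wrist','top','side']}
pickle.dump(c,open('cams2.pkl','wb'))
a=env.grab_frame('wrist')[:,:,::-1]
cv2.imwrite('pics/w2c.png',cv2.resize(a[70:240,170:380],None,fx=3.5,fy=3.5,interpolation=cv2.INTER_CUBIC))
rel([0,0,26],-53)
E
```

```text
goal [618.2 -70.6 130.5] d [ 0.0637 -0.0007 -0.1073] w [-0.0025 -0.0011 -0.0034] |w| 0.004
tcp in housing [ -1.5   2.6 150.7] jaw -52.9 tilt err 0.23 q [-13.  -0. 111.  12.  41.  31.] F [-0.6  0.3  0.2] g 50.2 t 2.7
[ 7.08035691e-03 -8.19739134e-05 -1.19192796e-02] [-0.00027598 -0.00012489 -0.00037978]
goal [618.2 -70.6 130.5] d [ 0.0637 -0.0007 -0.1073] w [-0.0025 -0.0011 -0.0034] |w| 0.004
tcp in housing [ -1.5   2.5 150.7] jaw -52.9 tilt err 0.23 q [-13.  -0. 111.  12.  41.  31.] F [0.3 0.6 0.2] g 50.4 t 2.75
```

View pics/w2c.png

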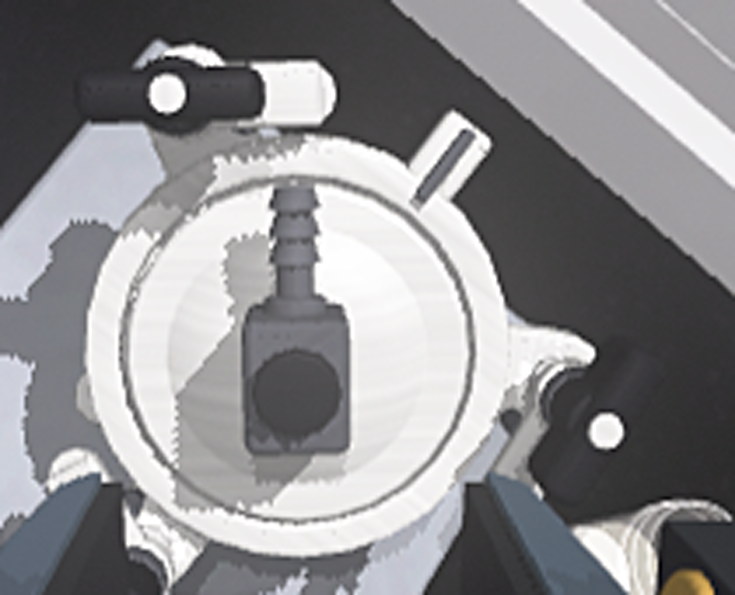

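```bash
python3 - <<'E'
from h import *
import pickle
c=pickle.load(open('cams2.pkl','rb')); cw=c['wrist'];ct=c['top'];cs=c['side']
T=lambda x,y:np.array([170+x/4,90+y/4]); S=lambda x,y:np.array([150+x/3.3,100+y/3.3]); W=lambda x,y:np.array([170+x/3.5,70+y/3.5])
a=np.linspace(0,2*np.pi,5)[:-1]
def model(p):
    hx,hy,yaw,hk,cc,ht=p[:6]; R=HR(yaw); o=np.array([hx,hy,108]); w=lambda q:o+R@np.array(q,float)
    n=lambda z:[51*np.cos(cc),51*np.sin(cc),z]
    L=[(ct,knob('left',hk),T(433,298),0),(ct,knob('right',hk),T(685,289),0),(ct,knob('front',hk),T(556,485),0),
     (cs,knob('left',hk),S(435,222),1),(cs,knob('right',hk),S(552,316),1),(cs,knob('front',hk),S(318,393),1),
     (ct,[0,0,60],T(560,357),0),(ct,[70,0,ht],T(552,212),0),
     (cw,knob('left',hk),W(167,94),2),(cw,knob('right',hk),W(606,431),2),(cw,[0,0,60],W(295,391),2),(cw,n(37),W(295,185),2),(cw,[0,0,11],W(297,350),2)]
    return np.concatenate([proj(w(q),cam)[0]-px+p[6+2*k:8+2*k] for cam,q,px,k in L])
p0=[629.5,-69.3,.0333,57,.639,11.6]+[0]*6
f=lambda p:np.r_[model(p),p[6:]/1.0,(p[5]-12)/5]
s=least_squares(f,p0,x_scale=[10,10,.1,10,.1,5]+[1]*6,loss='soft_l1')
print(s.x.round(4),np.degrees(s.x[[2,4]]));print(model(s.x).reshape(-1,2).round(1).tolist())
E
```

```text
[ 6.309139e+02 -6.786640e+01  3.040000e-02  5.856330e+01  6.559000e-01
  1.264410e+01  4.012000e-01  2.060000e-01  5.372000e-01  3.975000e-01
 -3.341000e-01 -1.947000e-01] [ 1.74320584 37.57911689]
[[-0.0, -0.4], [0.2, -0.2], [-0.1, -0.1], [0.1, -0.1], [-0.2, -0.3], [-0.4, 0.1], [-0.3, 0.7], [-0.2, -0.1], [0.1, -0.4], [-0.1, -0.6], [0.5, 0.5], [-0.0, -0.3], [-0.2, 1.8]]
```

```bash
sed -i "s/^H=.*/H=dict(o=np.array([630.8,-67.9,108.]),yaw=0.0304)/" h.py; python3 -c "
from h import *
d,w=rel([0,0,26],-52.5);print(d/9,w/9)"
```

```text
goal [617.8 -68.3 130.5] d [ 0.0633  0.0016 -0.1073] w [-0.0068 -0.0013  0.0056] |w| 0.009
tcp in housing [ -1.2   0.3 150.6] jaw -52.97 tilt err 0.19 q [-13.  -0. 111.  12.  41.  31.] F [0.3 0.6 0.2] g 50.4 t 2.75
[ 0.00703399  0.00017609 -0.01191908] [-0.00075852 -0.00014088  0.00061854]
```

Request:
{"op": "drive_tool", "data": {
  "motion": [
    [[0.007, 0.0002, -0.0119], [-0.001, 0, 0.0006]],
    [[0.007, 0.0002, -0.0119], [-0.001, 0, 0.0006]],
    [[0.007, 0.0002, -0.0119], [-0.001, 0, 0.0006]],
    [[0.007, 0.0002, -0.0119], [-0.001, 0, 0.0006]],
    [[0.007, 0.0002, -0.0119], [-0.001, 0, 0.0006]],
    [[0.007, 0.0002, -0.0119], [-0.001, 0, 0.0006]],
    [[0.007, 0.0002, -0.0119], [-0.001, 0, 0.0006]],
    [[0.007, 0.0002, -0.0119], [0, 0, 0.0006]],
    [[0.0073, 0.0002, -0.0121], [0, 0, 0.0006]],
    [[0, 0, 0], [0, 0, 0]]
  ]
}}

```text
time_s: 3.58
ee_pos: [617.3, -67.9, 127.7]
ee_rot: [-155.6, -17.5, -54.6]
force: [-0.5, 0.5, -0.2]
gripper_width: 50.3
```

Request:
{"op": "drive_tool", "data": {
  "motion": [
    [[0, 0, 0], [0, 0, 0]],
    [[0, 0, 0], [0, 0, 0]],
    [[0, 0, 0], [0, 0, 0]],
    [[0, 0, 0], [0, 0, 0]],
    [[0, 0, 0], [0, 0, 0]],
    [[0, 0, 0], [0, 0, 0]],
    [[0, 0, 0], [0, 0, 0]],
    [[0, 0, 0], [0, 0, 0]],
    [[0, 0, 0], [0, 0, 0]],
    [[0, 0, 0], [0, 0, 0]]
  ],
  "claw": 0,
  "force": 12
}}

```text
time_s: 4.42
ee_pos: [617.8, -68.1, 130.5]
ee_rot: [-155.5, -17.7, -54.6]
force: [0.6, 0.5, -0.3]
gripper_width: 0.9
```

```bash
python3 - <<'E'
from h import *
from workcell import env
rel([0,0,26],-52.5)
print(env.state()['torque'])
a=env.grab_frame('wrist')[:,:,::-1]
cv2.imwrite('pics/w3.png',cv2.resize(a,None,fx=1.5,fy=1.5,interpolation=cv2.INTER_CUBIC))
E
```

```text
goal [617.8 -68.3 130.5] d [ 0.     -0.0002  0.    ] w [ 0.0002 -0.0013  0.0003] |w| 0.001
tcp in housing [-0.   0.2 26. ] jaw -52.51 tilt err 0.07 q [-11.  11. 115.  15.  25.  27.] F [ 0.6  0.5 -0.3] g 0.9 t 4.4167
[-0.04879328  0.44734849 -0.00052758]
```

View pics/w3.png

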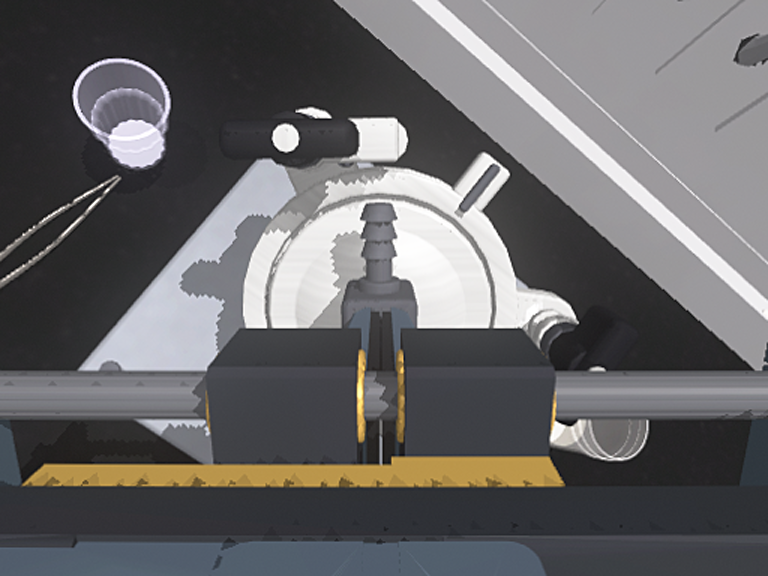

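Fingers shut to 0.9 mm, so they missed the block. Checking the other views.

```bash
python3 - <<'E'
from h import *
from workcell import env
for n,(r,c) in dict(top=(90,170),side=(80,150)).items():
    a=env.grab_frame(n)[:,:,::-1].copy()
    cp=env.camera_params(n)
    print(n,proj(env.state()['ee_pos'],cp))
    R=HR(H['yaw'])
    for q in [[0,0,0],[0,0,54],[0,0,60],[70,0,12]]: print(q,proj(H['o']+R@np.array(q,float),cp))
    cv2.imwrite(f'pics/{n}4.png',cv2.resize(a[r:r+180,c:c+240],None,fx=3.3,fy=3.3,interpolation=cv2.INTER_CUBIC))
E
```

```text
top [[307.52616435 173.58122876]]
[0, 0, 0] [[306.39971284 169.07141105]]
[0, 0, 54] [[308.97522872 178.66251981]]
[0, 0, 60] [[309.27675306 179.78693184]]
[70, 0, 12] [[307.41200395 142.63142636]]
side [[287.72899216 204.94752356]]
[0, 0, 0] [[293.50609907 214.30521463]]
[0, 0, 54] [[281.422808   194.50043087]]
[0, 0, 60] [[280.02796953 192.21356566]]
[70, 0, 12] [[320.1526656  188.13092573]]
```

View pics/side4.png

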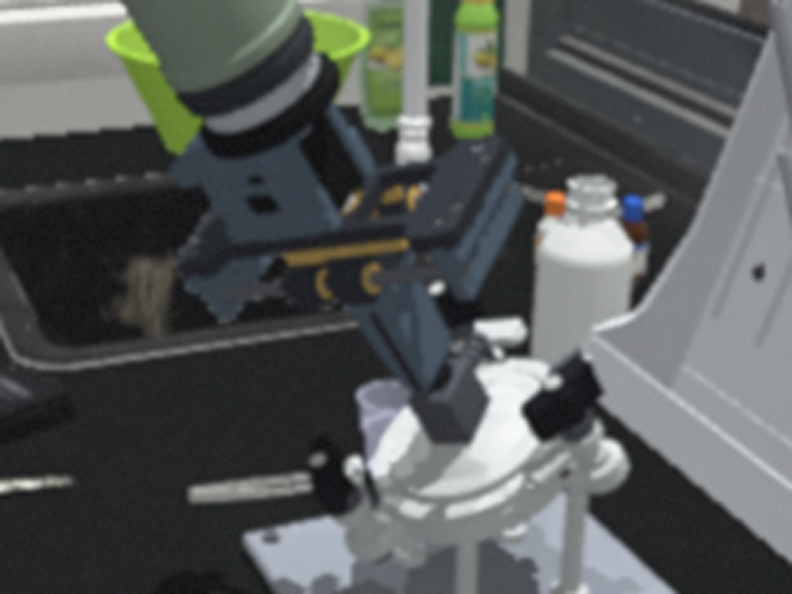

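View pics/top4.png

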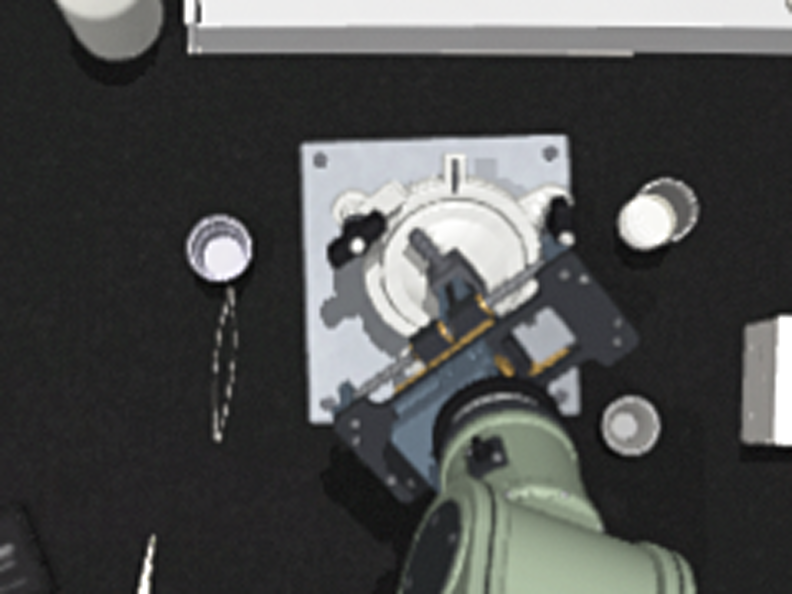

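```bash
python3 - <<'E'
from h import *
from workcell import env
s=env.state(); cp=env.camera_params('wrist')
M=Rn.from_euler('xyz',s['ee_rot'],degrees=True).as_matrix()
print(s['gripper_width'])
for b in [0,-10,-19,-30,-40,-60]: print(b,proj(s['ee_pos']+M[:,2]*b,cp))
R=HR(H['yaw'])
for q in [[0,0,18],[0,0,54],[0,0,60]]: print(q,proj(H['o']+R@np.array(q,float),cp))
a=env.grab_frame('wrist')[:,:,::-1]
cv2.imwrite('pics/w5.png',cv2.resize(a[120:270,160:360],None,fx=4,fy=4,interpolation=cv2.INTER_CUBIC))
a=env.grab_frame('side')[:,:,::-1]
cv2.imwrite('pics/s5.png',cv2.resize(a[160:250,230:350],None,fx=6.5,fy=6.5,interpolation=cv2.INTER_CUBIC))
E
```

```text
-0.06336087259819666
0 [[253.77173309 215.07001303]]
-10 [[253.80314165 220.22443096]]
-19 [[253.8340172  225.29155435]]
-30 [[253.87562457 232.12020577]]
-40 [[253.91774221 239.03293132]]
-60 [[254.01728271 255.3717266 ]]
[0, 0, 18] [[254.05494313 211.35809622]]
[0, 0, 54] [[254.18724027 231.01250611]]
[0, 0, 60] [[254.21413572 235.00885838]]
```

View pics/w5.png

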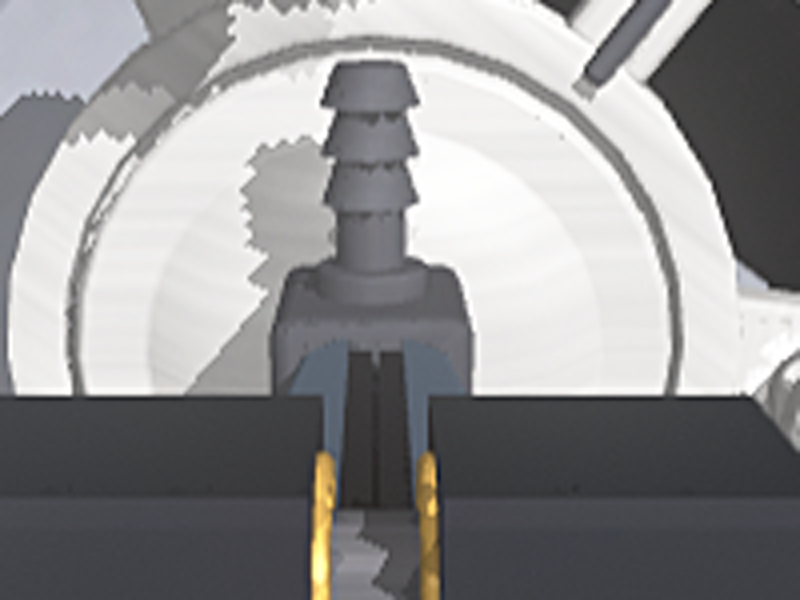

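View pics/s5.png

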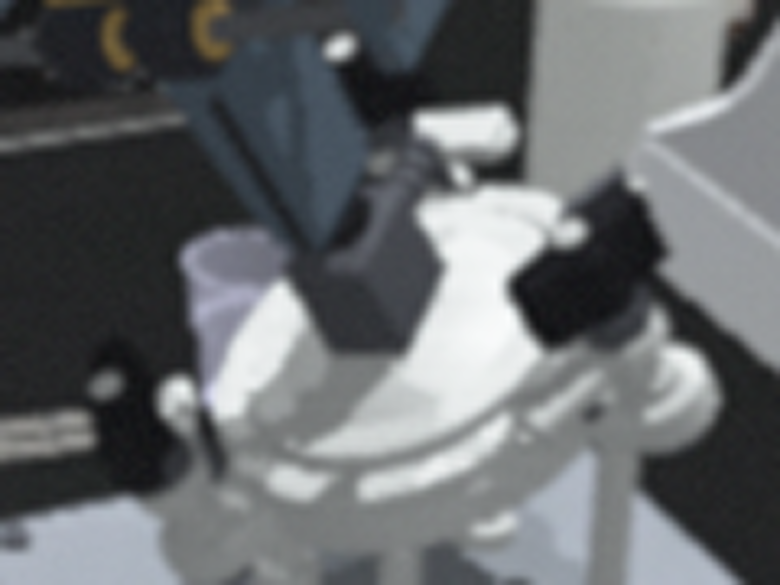

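The fingers look embedded in the block and there's almost no force, which is odd. I'll reopen and close again with a firmer grip, watching closely.

Request:
{"op": "drive_tool", "data": {
  "motion": [
    [[0, 0, 0], [0, 0, 0]],
    [[0, 0, 0], [0, 0, 0]],
    [[0, 0, 0], [0, 0, 0]],
    [[0, 0, 0], [0, 0, 0]],
    [[0, 0, 0], [0, 0, 0]],
    [[0, 0, 0], [0, 0, 0]],
    [[0, 0, 0], [0, 0, 0]],
    [[0, 0, 0], [0, 0, 0]],
    [[0, 0, 0], [0, 0, 0]],
    [[0, 0, 0], [0, 0, 0]]
  ],
  "claw": 0.5
}}

```text
time_s: 5.5
ee_pos: [617.8, -68.1, 130.5]
ee_rot: [-155.5, -17.7, -54.6]
force: [-0.4, -0.9, -0.5]
gripper_width: 45.3
```

```bash
python3 - <<'E'
from h import *
from workcell import env
rel([0,0,26],-52.5)
a=env.grab_frame('wrist')[:,:,::-1]
cv2.imwrite('pics/w6.png',cv2.resize(a[100:280,130:370],None,fx=3.3,fy=3.3,interpolation=cv2.INTER_CUBIC))
a=env.grab_frame('side')[:,:,::-1]
cv2.imwrite('pics/s6.png',cv2.resize(a[140:250,220:350],None,fx=5.4,fy=5.4,interpolation=cv2.INTER_CUBIC))
E
```

```text
goal [617.8 -68.3 130.5] d [ 0.     -0.0002  0.    ] w [ 0.0002 -0.0013  0.0003] |w| 0.001
tcp in housing [-0.   0.2 26. ] jaw -52.51 tilt err 0.08 q [-11.  11. 115.  15.  25.  27.] F [-0.4 -0.9 -0.5] g 45.3 t 5.5
```

View pics/w6.png

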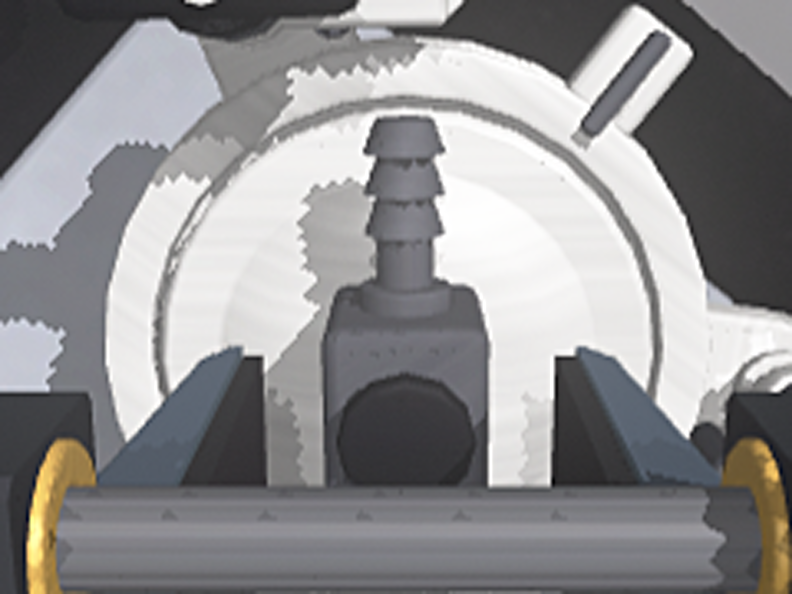

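View pics/s6.png

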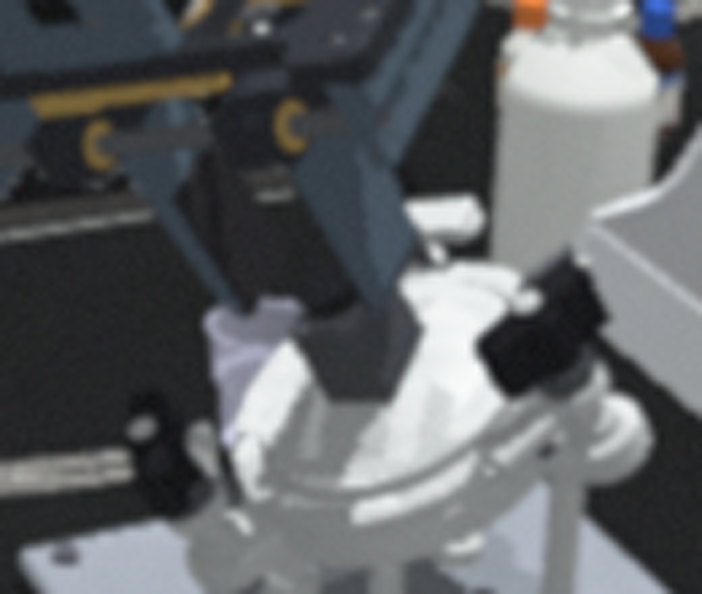

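```bash
python3 - <<'E'
from h import *
from workcell import env
s=env.state(); M=Rn.from_euler('xyz',s['ee_rot'],degrees=True).as_matrix()
for n,(r,c,k) in dict(wrist=(100,130,3.3),side=(140,220,5.4)).items():
    cp=env.camera_params(n)
    for j in [22.6,-22.6]:
        for w in [-16,16]:
            for b in [0,-20,-30]:
                print(n,j,w,b,((proj(s['ee_pos']+M@[j,w,b],cp)[0]-[c,r])*k).round())
print(M.T@ (env.camera_params('wrist')['pose'][:3,3]-s['ee_pos']), env.tcp_to_grasp)
E
```

```text
wrist 22.6 -16 0 [529. 299.]
wrist 22.6 -16 -20 [541. 327.]
wrist 22.6 -16 -30 [548. 343.]
wrist 22.6 16 0 [524. 458.]
wrist 22.6 16 -20 [536. 500.]
wrist 22.6 16 -30 [542. 524.]
wrist -22.6 -16 0 [289. 299.]
wrist -22.6 -16 -20 [277. 327.]
wrist -22.6 -16 -30 [270. 343.]
wrist -22.6 16 0 [293. 458.]
wrist -22.6 16 -20 [282. 500.]
wrist -22.6 16 -30 [276. 524.]
side 22.6 -16 0 [438. 315.]
side 22.6 -16 -20 [414. 274.]
side 22.6 -16 -30 [402. 253.]
side 22.6 16 0 [405. 383.]
side 22.6 16 -20 [380. 342.]
side 22.6 16 -30 [368. 321.]
side -22.6 -16 0 [329. 320.]
side -22.6 -16 -20 [305. 280.]
side -22.6 -16 -30 [292. 260.]
side -22.6 16 0 [295. 386.]
side -22.6 16 -20 [270. 346.]
side -22.6 16 -30 [257. 326.]
[  -0.44791292  -67.98582297 -207.69081025] 18.8
```

The pad tips actually sit about 38 mm behind the reported TCP. Both the side and wrist projections agree on this, and the fingers closed just above the plug, which fits. I'll apply that offset and descend 36 mm along the housing axis.

Request:
{"op": "drive_tool", "data": {
  "motion": [
    [[0.002, 0, -0.0035], [0, 0, 0]],
    [[0.002, 0.0001, -0.0035], [0, 0, 0]],
    [[0.002, 0, -0.0035], [0, 0, 0]],
    [[0.002, 0.0001, -0.0035], [0, 0, 0]],
    [[0.002, 0, -0.0035], [0, 0, 0]],
    [[0.002, 0.0001, -0.0035], [0, 0, 0]],
    [[0.002, 0, -0.0035], [0, 0, 0]],
    [[0.002, 0.0001, -0.0035], [0, 0, 0]],
    [[0.002, 0, -0.0032], [0, 0, 0]],
    [[0, 0, 0], [0, 0, 0]]
  ]
}}

```text
time_s: 6.43
ee_pos: [635.7, -67.6, 98.3]
ee_rot: [-155.5, -17.6, -54.6]
force: [-0.7, -0.4, -0.3]
gripper_width: 45.6
```

```bash
python3 - <<'E'
from h import *
from workcell import env
rel([0,0,-10],-52.5)
a=env.grab_frame('wrist')[:,:,::-1]
cv2.imwrite('pics/w7.png',cv2.resize(a[100:280,130:370],None,fx=3.3,fy=3.3,interpolation=cv2.INTER_CUBIC))
a=env.grab_frame('side')[:,:,::-1]
cv2.imwrite('pics/s7.png',cv2.resize(a[140:250,220:350],None,fx=5.4,fy=5.4,interpolation=cv2.INTER_CUBIC))
E
```

```text
goal [635.8 -67.7  99.3] d [ 0.0001 -0.0001  0.001 ] w [-0.0001 -0.0025  0.0002] |w| 0.002
tcp in housing [ -0.6   0.1 -10.8] jaw -52.52 tilt err 0.14 q [-11.  15. 115.  17.  21.  25.] F [-0.7 -0.4 -0.3] g 45.6 t 6.4333
```

View pics/w7.png

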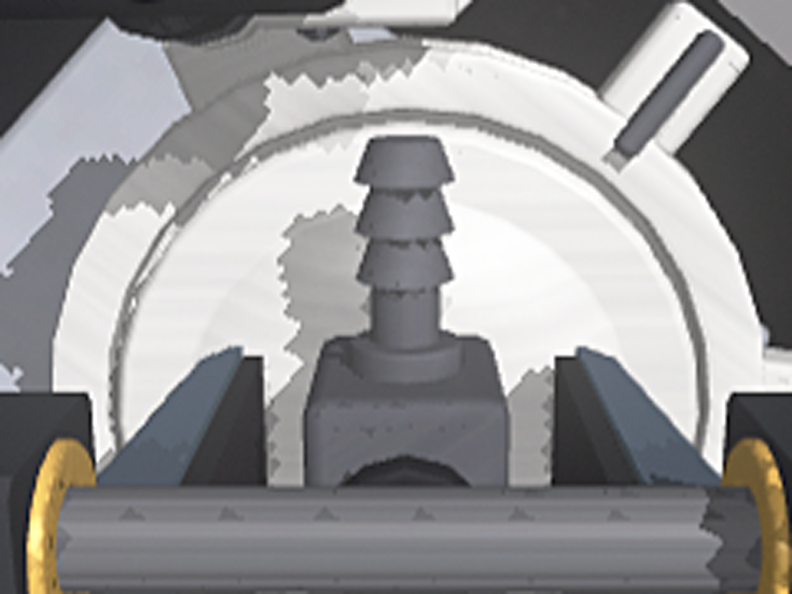

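View pics/s7.png

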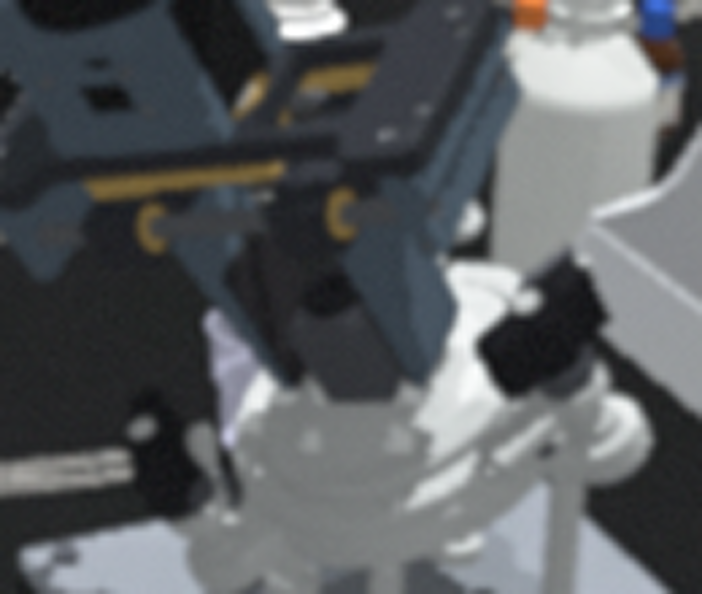

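Request:
{"op": "drive_tool", "data": {
  "motion": [
    [[0, 0, 0], [0, 0, 0]],
    [[0, 0, 0], [0, 0, 0]],
    [[0, 0, 0], [0, 0, 0]],
    [[0, 0, 0], [0, 0, 0]],
    [[0, 0, 0], [0, 0, 0]],
    [[0, 0, 0], [0, 0, 0]],
    [[0, 0, 0], [0, 0, 0]],
    [[0, 0, 0], [0, 0, 0]],
    [[0, 0, 0], [0, 0, 0]],
    [[0, 0, 0], [0, 0, 0]]
  ],
  "claw": 0,
  "force": 45
}}

```text
time_s: 7.37
ee_pos: [635.4, -67.3, 99.3]
ee_rot: [-155.5, -17.6, -54.6]
force: [-3.0, 4.5, 3.5]
gripper_width: 27.7
```

```bash
python3 - <<'E'
from h import *
from workcell import env
rel([0,0,-10],-52.5)
c=37.5; R=HR(H['yaw']); print((-np.radians(c)*R[:,2]/10).round(4))
a=env.grab_frame('wrist')[:,:,::-1]
cv2.imwrite('pics/w8.png',cv2.resize(a[100:280,130:370],None,fx=3.3,fy=3.3,interpolation=cv2.INTER_CUBIC))
E
```

```text
goal [635.8 -67.7  99.3] d [ 0.0004 -0.0005  0.    ] w [-0.0005 -0.0018  0.0001] |w| 0.002
tcp in housing [-0.3  0.5 -9.9] jaw -52.52 tilt err 0.11 q [-11.  15. 115.  17.  21.  25.] F [-3.   4.5  3.5] g 27.7 t 7.3667
[ 0.0327  0.001  -0.0567]
```

View pics/w8.png

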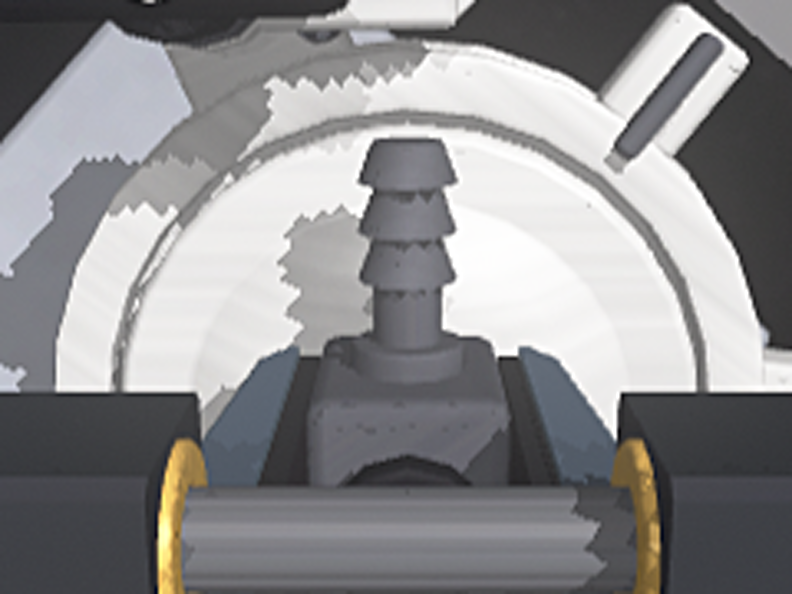

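Request:
{"op": "drive_tool", "data": {
  "motion": [
    [[0, 0, 0], [0.0327, 0.001, -0.0567]],
    [[0, 0, 0], [0.0327, 0.001, -0.0567]],
    [[0, 0, 0], [0.0327, 0.001, -0.0567]],
    [[0, 0, 0], [0.0327, 0.001, -0.0567]],
    [[0, 0, 0], [0.0327, 0.001, -0.0567]],
    [[0, 0, 0], [0.0327, 0.001, -0.0567]],
    [[0, 0, 0], [0.0327, 0.001, -0.0567]],
    [[0, 0, 0], [0.0327, 0.001, -0.0567]],
    [[0, 0, 0], [0.0327, 0.001, -0.0567]],
    [[0, 0, 0], [0.0327, 0.001, -0.0567]]
  ]
}}

```text
time_s: 8.25
ee_pos: [635.4, -67.3, 99.3]
ee_rot: [-150.1, 0.1, -88.4]
force: [-2.1, 3.6, 3.8]
gripper_width: 28.0
```

Request:
{"op": "drive_tool", "data": {
  "motion": [
    [[0, 0, 0], [0, 0, 0]],
    [[0, 0, 0], [0, 0, 0]],
    [[0, 0, 0], [0, 0, 0]],
    [[0, 0, 0], [0, 0, 0]],
    [[0, 0, 0], [0, 0, 0]],
    [[0, 0, 0], [0, 0, 0]],
    [[0, 0, 0], [0, 0, 0]],
    [[0, 0, 0], [0, 0, 0]],
    [[0, 0, 0], [0, 0, 0]],
    [[0, 0, 0], [0, 0, 0]]
  ]
}}

```text
time_s: 9.08
ee_pos: [635.5, -67.3, 99.3]
ee_rot: [-150.1, 0.1, -88.3]
force: [-3.0, 3.8, 2.1]
gripper_width: 27.6
```

```bash
python3 - <<'E'
from h import *
from workcell import env
rel([0,0,-10],-90)
print(env.state()['torque'])
a=env.grab_frame('wrist')[:,:,::-1]
cv2.imwrite('pics/w9.png',cv2.resize(a[70:280,110:390],None,fx=2.8,fy=2.8,interpolation=cv2.INTER_CUBIC))
E
```

```text
goal [635.8 -67.7  99.3] d [ 0.0003 -0.0004 -0.    ] w [-0.0013 -0.0017  0.0002] |w| 0.002
tcp in housing [-0.3  0.4 -9.8] jaw -90.05 tilt err 0.11 q [-11.  15. 115.  18.  21.  63.] F [-3.   3.8  2.1] g 27.6 t 9.0833
[0.60908852 0.56533497 0.1827403 ]
```

View pics/w9.png

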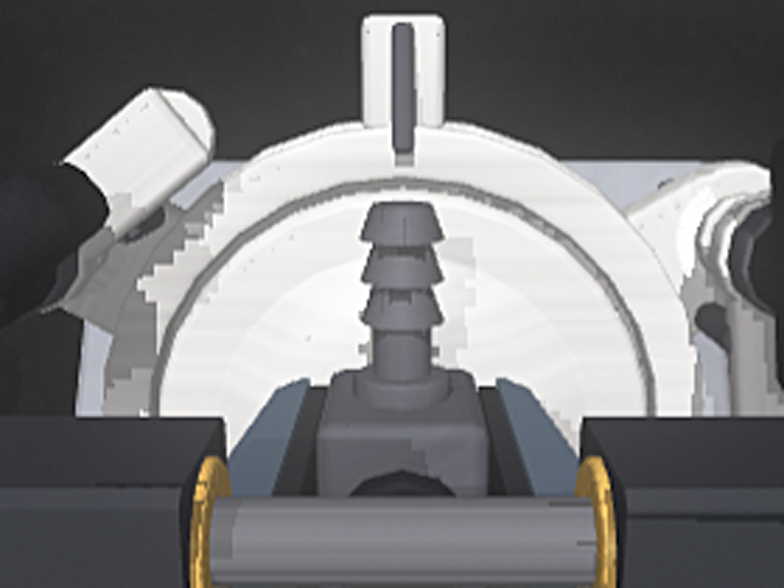

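Nozzle (x≈403) and ridge (x≈402) line up. Releasing and lifting.

Request:
{"op": "drive_tool", "data": {
  "motion": [
    [[0, 0, 0], [0, 0, 0]],
    [[0, 0, 0], [0, 0, 0]],
    [[0, 0, 0], [0, 0, 0]],
    [[0, 0, 0], [0, 0, 0]],
    [[-0.005, -0.0002, 0.0087], [0, 0, 0]],
    [[-0.005, -0.0002, 0.0087], [0, 0, 0]],
    [[-0.005, -0.0002, 0.0087], [0, 0, 0]],
    [[-0.005, -0.0002, 0.0087], [0, 0, 0]],
    [[-0.005, -0.0002, 0.0087], [0, 0, 0]],
    [[-0.005, -0.0002, 0.0087], [0, 0, 0]]
  ],
  "claw": 0.5
}}

```text
time_s: 9.97
ee_pos: [605.3, -69.0, 153.0]
ee_rot: [-150.0, 0.0, -88.3]
force: [-0.2, -0.9, -0.2]
gripper_width: 45.7
```

```bash
python3 - <<'E'
from h import *
from workcell import env
d,w=rel([-80,0,60],-9.8); print((d/12).round(4),(w/12).round(4))
E
```

```text
goal [531.6 -70.9 120. ] d [-0.0737 -0.0019 -0.033 ] w [-0.6995 -0.0216  1.2124] |w| 1.4
tcp in housing [ 0.4 -0.4 51.7] jaw -90.01 tilt err 0.02 q [-12.   9. 114.  14.  28.  66.] F [-0.2 -0.9 -0.2] g 45.7 t 9.9667
[-0.0061 -0.0002 -0.0028] [-0.0583 -0.0018  0.101 ]
```

Request:
{"op": "drive_tool", "data": {
  "motion": [
    [[-0.0061, -0.0002, -0.0028], [-0.0583, -0.0018, 0.101]],
    [[-0.0061, -0.0002, -0.0028], [-0.0583, -0.0018, 0.101]],
    [[-0.0061, -0.0002, -0.0028], [-0.0583, -0.0018, 0.101]],
    [[-0.0061, -0.0002, -0.0028], [-0.0583, -0.0018, 0.101]],
    [[-0.0061, -0.0002, -0.0028], [-0.0583, -0.0018, 0.101]],
    [[-0.0061, -0.0002, -0.0028], [-0.0583, -0.0018, 0.101]],
    [[-0.0061, -0.0002, -0.0028], [-0.0583, -0.0018, 0.101]],
    [[-0.0061, -0.0002, -0.0028], [-0.0583, -0.0018, 0.101]],
    [[-0.0061, -0.0002, -0.0028], [-0.0583, -0.0018, 0.101]],
    [[-0.0061, -0.0002, -0.0028], [-0.0583, -0.0018, 0.101]]
  ]
}}

```text
time_s: 10.8
ee_pos: [544.4, -70.9, 124.2]
ee_rot: [-167.4, -27.5, -24.2]
force: [-0.3, 0.2, 0.5]
gripper_width: 45.7
```

Request:
{"op": "drive_tool", "data": {
  "motion": [
    [[-0.0061, -0.0002, -0.0028], [-0.0583, -0.0018, 0.101]],
    [[-0.0061, -0.0002, -0.0028], [-0.0583, -0.0018, 0.101]],
    [[0, 0, 0], [0, 0, 0]],
    [[0, 0, 0], [0, 0, 0]],
    [[0, 0, 0], [0, 0, 0]],
    [[0, 0, 0], [0, 0, 0]],
    [[0, 0, 0], [0, 0, 0]],
    [[0, 0, 0], [0, 0, 0]],
    [[0, 0, 0], [0, 0, 0]],
    [[0, 0, 0], [0, 0, 0]]
  ],
  "claw": 0.4
}}

```text
time_s: 11.63
ee_pos: [532.7, -71.3, 117.9]
ee_rot: [-174.4, -29.5, -9.6]
force: [-0.2, 0.1, -0.4]
gripper_width: 36.2
```

```bash
cat >> h.py <<'E'
def look(name,tag,box=None,k=1.5,pts=()):
    from workcell import env
    cp=env.camera_params(name); a=env.grab_frame(name)[:,:,::-1].copy()
    x0,y0,x1,y1=box or (0,0,512,384)
    b=cv2.resize(a[y0:y1,x0:x1],None,fx=k,fy=k,interpolation=cv2.INTER_CUBIC)
    R=HR(H['yaw'])
    for q in pts:
        u=(proj(H['o']+R@np.array(q,float),cp)[0]-[x0,y0])*k
        cv2.circle(b,tuple(int(v) for v in u),3,(0,0,255),1)
    cv2.imwrite(f'pics/{tag}.png',b)
E
python3 - <<'E'
from h import *
rel([-80,0,60],-9.8)
look('wrist','w10',pts=[[-80,0,58.5]])
look('side','s10',(200,120,360,240),5,pts=[[-80,0,58.5],[-80,0,22]])
E
```

```text
goal [531.6 -70.9 120. ] d [-0.0011  0.0004  0.0021] w [ 0.0005 -0.0003  0.0012] |w| 0.001
tcp in housing [-80.1  -0.4  57.6] jaw -9.84 tilt err 0.06 q [-14.   5. 125.  22.  22. -24.] F [-0.2  0.1 -0.4] g 36.2 t 11.6333
```

View pics/w10.png

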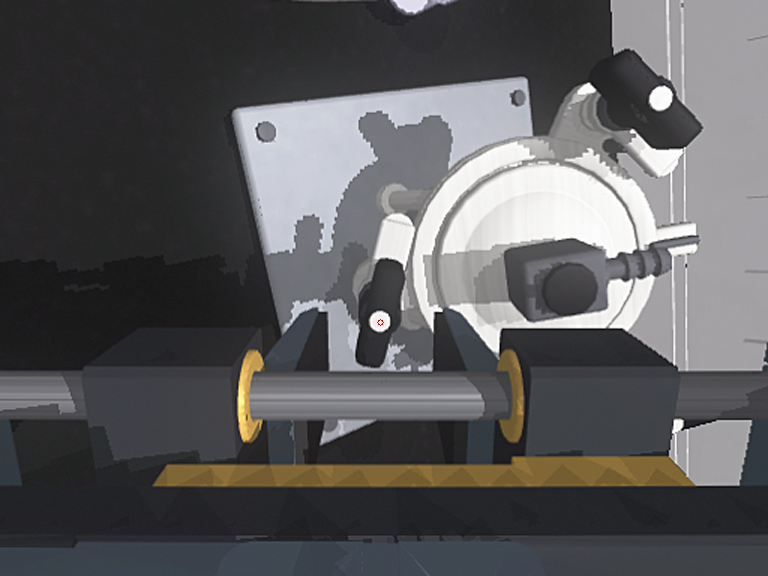

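View pics/s10.png

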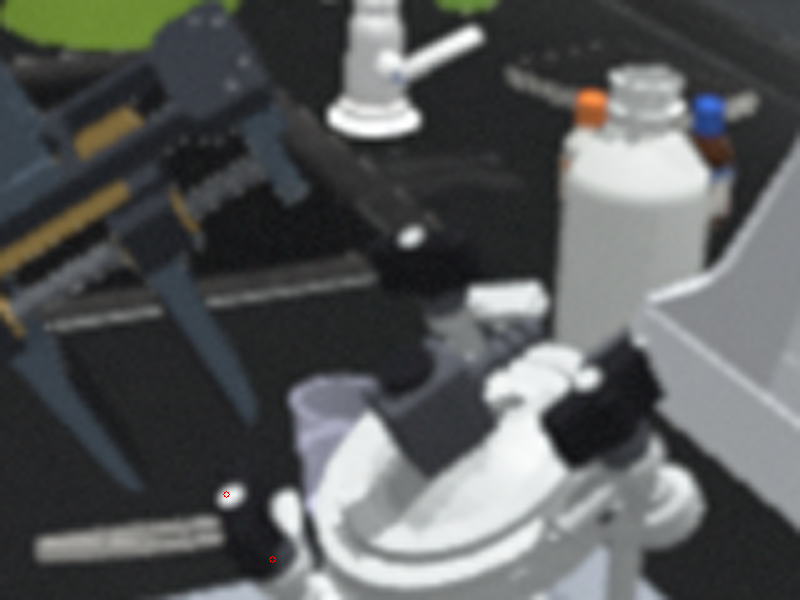

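```bash
cat >> h.py <<'E'
def back(u,cam,h):
    """pixel -> housing xy on plane z=h"""
    R=HR(H['yaw'])
    f=lambda p:proj(H['o']+R@np.array([p[0],p[1],h]),cam)[0]-u
    return least_squares(f,[0,0]).x
E
python3 - <<'E'
from h import *
from workcell import env
import pickle
cw=env.camera_params('wrist')
a=back(np.array([390,262])/1.5,cw,58);b=back(np.array([372,365])/1.5,cw,58);print('front',a,b,np.degrees(np.arctan2(*(a-b)[::-1])))
c2=pickle.load(open('cams2.pkl','rb'))['wrist']
W=lambda x,y:np.array([170+x/3.5,70+y/3.5])
for nm,u,v in [('left',(265,93),(80,94)),('right',(545,495),(657,352))]:
    a=back(W(*u),c2,58);b=back(W(*v),c2,58);print(nm,a,b,np.degrees(np.arctan2(*(a-b)[::-1]))%360, np.hypot(*(a-b)))
for h in (58,):
    for nm,u,v in [('left2',(399,138),(286,138))]:pass
E
python3 -c "
import cv2;a=cv2.imread('pics/w10.png')[180:400,300:460];cv2.imwrite('pics/w10c.png',cv2.resize(a,None,fx=2.7,fy=2.7))
a=cv2.imread('pics/w10.png')[30:200,530:760];cv2.imwrite('pics/w10d.png',cv2.resize(a,None,fx=3,fy=3))"
```

```text
front [-71.66997026  24.74617518] [-86.81519223 -18.52916228] 70.71130565719103
left [54.12086861 50.85724085] [27.0858519  86.33823912] 307.3058641334612 44.60709995954106
right [ 16.98116265 -68.02207286] [ 63.20799835 -66.31659616] 182.11289214011103 46.25828562762383
```

View pics/w10c.png

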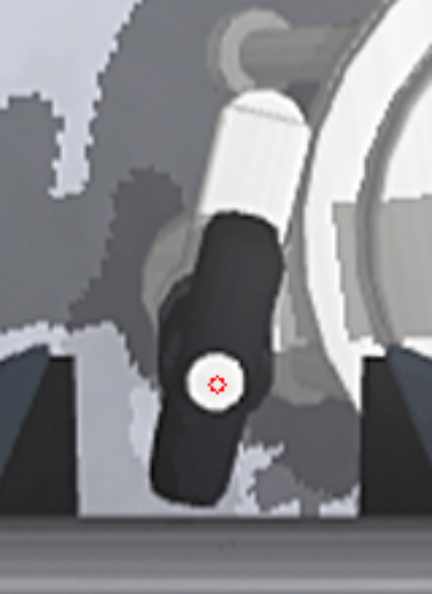

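Front knob sits at 70.7° (q≈0.17), left at 307° and right at 182°, so they're partly turned. I'll grip at these measured angles.

```bash
python3 - <<'E'
from h import *
d,w=rel([-80,0,-8],-19.3); print((d/9).round(4),(w/9).round(4))
E
```

```text
goal [565.5 -69.9  61.1] d [ 0.0329  0.0014 -0.0568] w [ 0.0835  0.002  -0.1426] |w| 0.165
tcp in housing [-80.1  -0.4  57.6] jaw -9.83 tilt err 0.07 q [-14.   5. 125.  22.  22. -24.] F [-0.3 -0.3  0.6] g 36.3 t 11.7333
[ 0.0037  0.0002 -0.0063] [ 0.0093  0.0002 -0.0158]
```

Request:
{"op": "drive_tool", "data": {
  "motion": [
    [[0, 0, 0], [0.0278, 0.0007, -0.0475]],
    [[0, 0, 0], [0.0278, 0.0007, -0.0475]],
    [[0.0041, 0.0002, -0.0071], [0.0279, 0.0006, -0.0476]],
    [[0.0041, 0.0002, -0.0071], [0, 0, 0]],
    [[0.0041, 0.0002, -0.0071], [0, 0, 0]],
    [[0.0041, 0.0002, -0.0071], [0, 0, 0]],
    [[0.0041, 0.0002, -0.0071], [0, 0, 0]],
    [[0.0041, 0.0002, -0.0071], [0, 0, 0]],
    [[0.0041, 0.0001, -0.0071], [0, 0, 0]],
    [[0.0041, 0.0001, -0.0071], [0, 0, 0]]
  ]
}}

```text
time_s: 12.57
ee_pos: [565.7, -69.9, 60.0]
ee_rot: [-169.2, -28.1, -20.2]
force: [-0.2, -0.1, -0.4]
gripper_width: 36.4
```

Request:
{"op": "drive_tool", "data": {
  "motion": [
    [[0, 0, 0], [0, 0, 0]],
    [[0, 0, 0], [0, 0, 0]],
    [[0, 0, 0], [0, 0, 0]],
    [[0, 0, 0], [0, 0, 0]],
    [[0, 0, 0], [0, 0, 0]],
    [[0, 0, 0], [0, 0, 0]],
    [[0, 0, 0], [0, 0, 0]],
    [[0, 0, 0], [0, 0, 0]],
    [[0, 0, 0], [0, 0, 0]],
    [[0, 0, 0], [0, 0, 0]]
  ],
  "claw": 0,
  "force": 40
}}

```text
time_s: 13.4
ee_pos: [565.1, -69.8, 60.9]
ee_rot: [-169.2, -28.1, -20.3]
force: [2.8, 0.4, -5.2]
gripper_width: 17.8
```

```bash
python3 - <<'E'
from h import *
rel([-80,0,-8],-19.3)
look('wrist','w11')
look('side','s11',(200,120,360,240),5)
E
```

```text
goal [565.5 -69.9  61.1] d [ 0.0004 -0.0001  0.0002] w [-0.0001 -0.0005 -0.0002] |w| 0.001
tcp in housing [-80.5   0.1  -8. ] jaw -19.29 tilt err 0.03 q [-13.  13. 126.  33.  13. -26.] F [ 2.8  0.4 -5.2] g 17.8 t 13.4
```

View pics/w11.png

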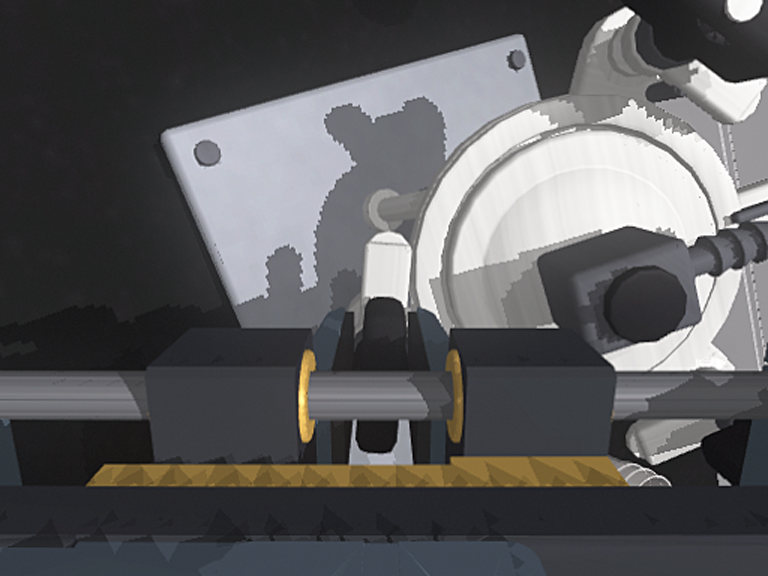

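View pics/s11.png

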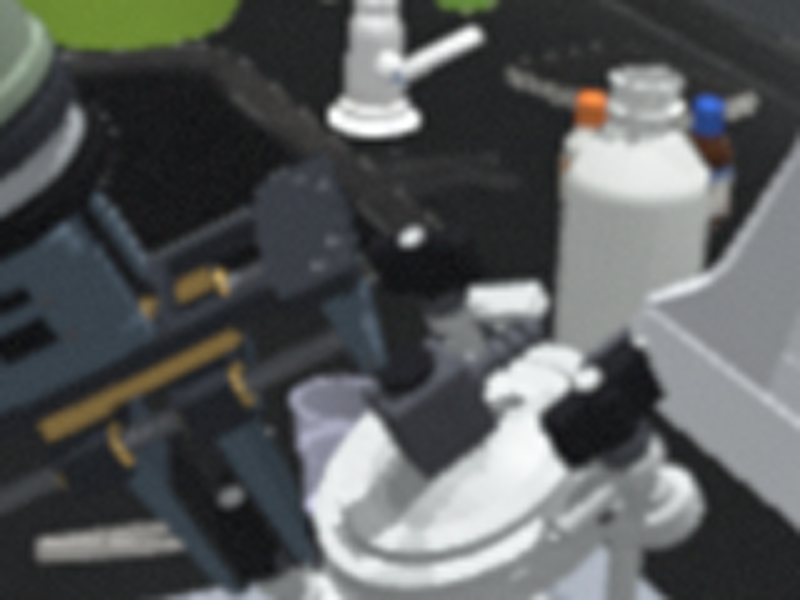

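Width is 17.8 mm, not 13, so the tips probably pinch the collar. I'll raise 6 mm and regrip.

Request:
{"op": "drive_tool", "data": {
  "motion": [
    [[0, 0, 0], [0, 0, 0]],
    [[0, 0, 0], [0, 0, 0]],
    [[0, 0, 0], [0, 0, 0]],
    [[-0.0015, 0, 0.0026], [0, 0, 0]],
    [[-0.0015, 0, 0.0026], [0, 0, 0]],
    [[0, 0, 0], [0, 0, 0]],
    [[0, 0, 0], [0, 0, 0]],
    [[0, 0, 0], [0, 0, 0]],
    [[0, 0, 0], [0, 0, 0]],
    [[0, 0, 0], [0, 0, 0]]
  ],
  "claw": 0.35
}}

```text
time_s: 14.33
ee_pos: [562.4, -69.9, 66.2]
ee_rot: [-169.2, -28.2, -20.3]
force: [-0.0, -0.4, 0.1]
gripper_width: 31.5
```

Request:
{"op": "drive_tool", "data": {
  "motion": [
    [[0, 0, 0], [0, 0, 0]],
    [[0, 0, 0], [0, 0, 0]],
    [[0, 0, 0], [0, 0, 0]],
    [[0, 0, 0], [0, 0, 0]],
    [[0, 0, 0], [0, 0, 0]],
    [[0, 0, 0], [0, 0, 0]],
    [[0, 0, 0], [0, 0, 0]],
    [[0, 0, 0], [0, 0, 0]],
    [[0, 0, 0], [0, 0, 0]],
    [[0, 0, 0], [0, 0, 0]]
  ],
  "claw": 0,
  "force": 40
}}

```text
time_s: 15.17
ee_pos: [562.1, -69.8, 66.1]
ee_rot: [-169.2, -28.1, -20.3]
force: [-1.2, 1.1, 0.7]
gripper_width: 12.6
```

```bash
python3 - <<'E'
from h import *
rel([-80,0,-2],-90)
look('wrist','w12',(180,160,340,320),4)
R=HR(H['yaw']); print(R[:,2], np.radians(70.7)*R[:,2]/10)
E
```

```text
goal [562.5 -70.   66.3] d [ 0.0004 -0.0002  0.0002] w [ 0.6164  0.0186 -1.0689] |w| 1.234
tcp in housing [-80.4   0.2  -1.9] jaw -19.3 tilt err 0.02 q [-13.  12. 126.  32.  14. -24.] F [-1.2  1.1  0.7] g 12.6 t 15.1667
[-0.49976898 -0.01519766  0.8660254 ] [-0.06166888 -0.00187531  0.10686301]
```

View pics/w12.png

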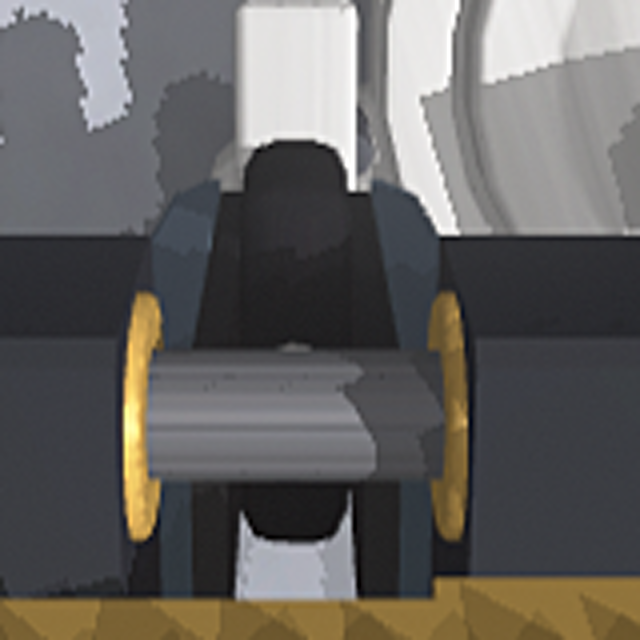

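Request:
{"op": "drive_tool", "data": {
  "motion": [
    [[0.0001, 0, -0.0001], [0.0375, 0.0011, -0.065]],
    [[0.0001, 0, -0.0001], [0.0375, 0.0011, -0.065]],
    [[0.0001, 0, -0.0001], [0.0375, 0.0011, -0.065]],
    [[0.0001, 0, -0.0001], [0.0375, 0.0011, -0.065]],
    [[0.0001, 0, -0.0001], [0.0375, 0.0011, -0.065]],
    [[0.0001, 0, -0.0001], [0.0375, 0.0011, -0.065]],
    [[0.0001, 0, -0.0001], [0.0375, 0.0011, -0.065]],
    [[0.0001, 0, -0.0002], [0.0375, 0.0011, -0.065]],
    [[0.0001, 0, -0.0002], [0.0375, 0.0011, -0.065]],
    [[0.0001, 0, -0.0002], [0.0375, 0.0011, -0.065]]
  ]
}}

```text
time_s: 16.05
ee_pos: [562.7, -69.6, 64.8]
ee_rot: [-152.9, -13.3, -63.9]
force: [-4.6, 1.4, 4.5]
gripper_width: 12.6
```

```bash
python3 - <<'E'
from h import *
from workcell import env
rel([-80,0,-4.5],-90); print(env.state()['torque'])
E
```

```text
goal [563.8 -69.9  64.1] d [ 0.0011 -0.0003 -0.0007] w [ 0.24    0.0067 -0.4166] |w| 0.481
tcp in housing [-80.6   0.4  -3.4] jaw -62.45 tilt err 0.04 q [-13.  13. 126.  32.  14.  19.] F [-4.6  1.4  4.5] g 12.6 t 16.05
[-0.04207821  0.82907584  0.11841567]
```

Request:
{"op": "drive_tool", "data": {
  "motion": [
    [[0.0001, 0, -0.0002], [0.0375, 0.0011, -0.065]],
    [[0.0001, 0, -0.0002], [0.0375, 0.0011, -0.065]],
    [[0.0001, 0, -0.0002], [0.0375, 0.0011, -0.065]],
    [[0.0001, 0, -0.0002], [0.0375, 0.0011, -0.065]],
    [[0.0001, 0, -0.0001], [0.0375, 0.0011, -0.065]],
    [[0, 0, 0], [0.0375, 0.0011, -0.065]],
    [[0, 0, 0], [0.0375, 0.0011, -0.065]],
    [[0, 0, 0], [0.02, 0.0006, -0.0346]],
    [[0, 0, 0], [0, 0, 0]],
    [[0, 0, 0], [0, 0, 0]]
  ]
}}

```text
time_s: 16.88
ee_pos: [563.0, -69.4, 64.2]
ee_rot: [-150.1, 2.1, -91.9]
force: [-7.1, 0.9, 5.7]
gripper_width: 13.7
```

```bash
python3 - <<'E'
from h import *
from workcell import env
rel([-80,0,-4.5],-90); print(env.state()['torque'])
look('wrist','w13')
look('side','s13',(200,120,360,240),5)
E
```

```text
goal [563.8 -69.9  64.1] d [ 0.0008 -0.0005 -0.    ] w [-0.0367 -0.0019  0.064 ] |w| 0.074
tcp in housing [-80.7   0.5  -4. ] jaw -94.23 tilt err 0.05 q [-13.  13. 126.  32.  14.  50.] F [-7.1  0.9  5.7] g 13.7 t 16.8833
[-0.47571344  0.75493411  1.31404857]
```

View pics/w13.png

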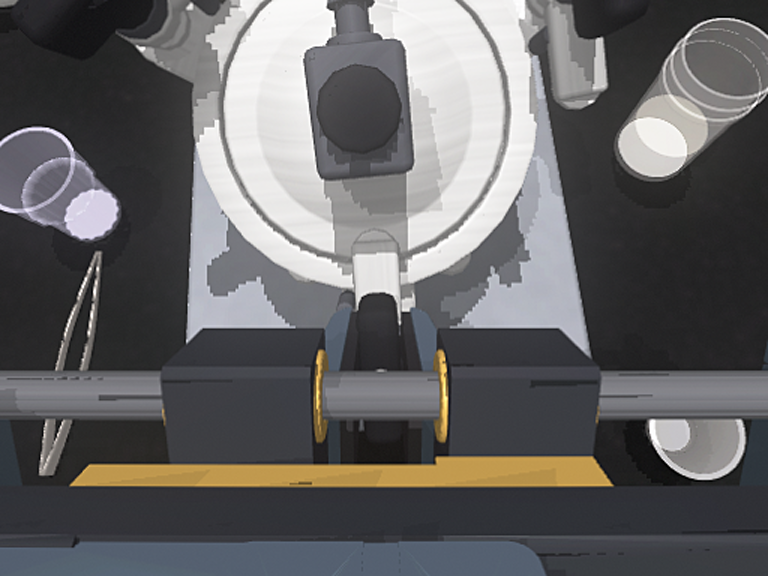

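Request:
{"op": "drive_tool", "data": {
  "motion": [
    [[0, 0, 0], [0, 0, 0]],
    [[0, 0, 0], [0, 0, 0]],
    [[0, 0, 0], [0, 0, 0]],
    [[-0.005, -0.0002, 0.0087], [0, 0, 0]],
    [[-0.005, -0.0002, 0.0087], [0, 0, 0]],
    [[-0.005, -0.0002, 0.0087], [0, 0, 0]],
    [[-0.005, -0.0002, 0.0087], [0, 0, 0]],
    [[-0.005, -0.0002, 0.0087], [0, 0, 0]],
    [[-0.005, -0.0002, 0.0087], [0, 0, 0]],
    [[-0.005, -0.0002, 0.0087], [0, 0, 0]]
  ],
  "claw": 0.35
}}

```text
time_s: 17.82
ee_pos: [528.6, -71.4, 125.6]
ee_rot: [-150.1, 2.3, -92.3]
force: [0.5, 0.4, -0.8]
gripper_width: 32.0
```

```bash
python3 - <<'E'
from h import *
from workcell import env
cp=env.camera_params('wrist'); 
d,w=rel([40,69.3,62],37.3); print((d/20).round(4),(w/20).round(4))
look('wrist','w14')
a=back
E
```

```text
goal [632.3   1.5 181.7] d [0.1037 0.0729 0.0561] w [-1.1515 -0.034   1.995 ] |w| 2.304
tcp in housing [-79.7  -0.4  66.4] jaw -94.69 tilt err 0.05 q [-15.   4. 125.  21.  23.  61.] F [ 0.5  0.4 -0.8] g 32.0 t 17.8167
[0.0052 0.0036 0.0028] [-0.0576 -0.0017  0.0998]
```

View pics/w14.png

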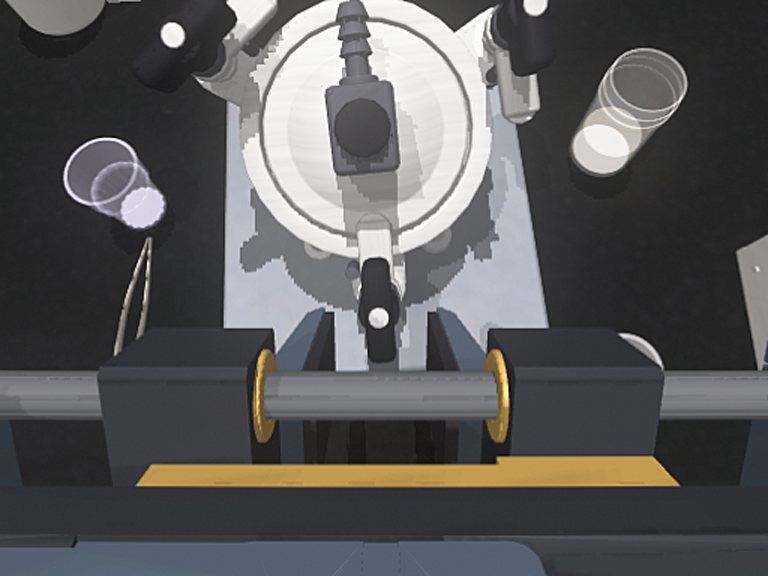

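Request:
{"op": "drive_tool", "data": {
  "motion": [
    [[0.0052, 0.0036, 0.0028], [-0.0576, -0.0017, 0.0998]],
    [[0.0052, 0.0036, 0.0028], [-0.0576, -0.0017, 0.0998]],
    [[0.0052, 0.0036, 0.0028], [-0.0576, -0.0017, 0.0998]],
    [[0.0052, 0.0036, 0.0028], [-0.0576, -0.0017, 0.0998]],
    [[0.0052, 0.0036, 0.0028], [-0.0576, -0.0017, 0.0998]],
    [[0.0052, 0.0036, 0.0028], [-0.0576, -0.0017, 0.0998]],
    [[0.0052, 0.0036, 0.0028], [-0.0576, -0.0017, 0.0998]],
    [[0.0052, 0.0036, 0.0028], [-0.0576, -0.0017, 0.0998]],
    [[0.0052, 0.0036, 0.0028], [-0.0576, -0.0017, 0.0998]],
    [[0.0052, 0.0036, 0.0028], [-0.0576, -0.0017, 0.0998]]
  ]
}}

```text
time_s: 18.7
ee_pos: [581.1, -35.2, 153.1]
ee_rot: [-164.7, -26.1, -30.2]
force: [0.1, -0.8, 0.5]
gripper_width: 31.6
```

Request:
{"op": "drive_tool", "data": {
  "motion": [
    [[0.0052, 0.0036, 0.0028], [-0.0576, -0.0017, 0.0998]],
    [[0.0052, 0.0036, 0.0028], [-0.0576, -0.0017, 0.0998]],
    [[0.0052, 0.0036, 0.0028], [-0.0576, -0.0017, 0.0998]],
    [[0.0052, 0.0036, 0.0028], [-0.0576, -0.0017, 0.0998]],
    [[0.0052, 0.0036, 0.0028], [-0.0576, -0.0017, 0.0998]],
    [[0.0052, 0.0036, 0.0028], [-0.0576, -0.0017, 0.0998]],
    [[0.0052, 0.0036, 0.0028], [-0.0576, -0.0017, 0.0998]],
    [[0.0052, 0.0036, 0.0028], [-0.0576, -0.0017, 0.0998]],
    [[0.0052, 0.0036, 0.0028], [-0.0576, -0.0017, 0.0998]],
    [[0.0052, 0.0036, 0.0028], [-0.0576, -0.0017, 0.0998]]
  ]
}}

```text
time_s: 19.53
ee_pos: [633.0, 0.8, 181.0]
ee_rot: [160.6, -23.3, 43.5]
force: [0.2, -0.0, 0.2]
gripper_width: 32.0
```

Request:
{"op": "drive_tool", "data": {
  "motion": [
    [[0, 0, 0], [0, 0, 0]],
    [[0, 0, 0], [0, 0, 0]],
    [[0, 0, 0], [0, 0, 0]],
    [[0, 0, 0], [0, 0, 0]],
    [[0, 0, 0], [0, 0, 0]],
    [[0, 0, 0], [0, 0, 0]],
    [[0, 0, 0], [0, 0, 0]],
    [[0, 0, 0], [0, 0, 0]],
    [[0, 0, 0], [0, 0, 0]],
    [[0, 0, 0], [0, 0, 0]]
  ]
}}

```text
time_s: 20.37
ee_pos: [632.9, 0.6, 181.0]
ee_rot: [160.7, -23.4, 43.1]
force: [0.2, 0.5, 0.7]
gripper_width: 32.0
```

```bash
python3 - <<'E'
from h import *
from workcell import env
d,w=rel([40,69.3,-2],37.3)
look('wrist','w15',(100,60,400,260),2.6,pts=[knob('left',58.5)])
E
```

```text
goal [664.3   2.5 126.3] d [ 0.0314  0.0018 -0.0547] w [ 0.0006 -0.0001 -0.0009] |w| 0.001
tcp in housing [40.1 68.5 61.1] jaw 37.36 tilt err 0.01 q [ -2.   9. 110.   4.  32. -44.] F [0.2 0.5 0.7] g 32.0 t 20.3667
```

View pics/w15.png

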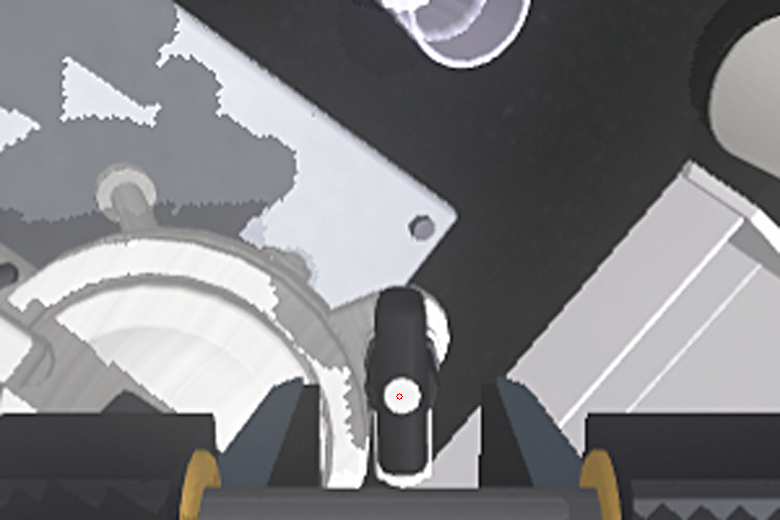

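Request:
{"op": "drive_tool", "data": {
  "motion": [
    [[0.0035, 0.0002, -0.0061], [0, 0, 0]],
    [[0.0035, 0.0002, -0.0061], [0, 0, 0]],
    [[0.0035, 0.0002, -0.0061], [0, 0, 0]],
    [[0.0035, 0.0002, -0.0061], [0, 0, 0]],
    [[0.0035, 0.0002, -0.0061], [0, 0, 0]],
    [[0.0035, 0.0002, -0.0061], [0, 0, 0]],
    [[0.0035, 0.0002, -0.0061], [0, 0, 0]],
    [[0.0035, 0.0002, -0.0061], [0, 0, 0]],
    [[0.0035, 0.0002, -0.0059], [0, 0, 0]],
    [[0, 0, 0], [0, 0, 0]]
  ]
}}

```text
time_s: 21.25
ee_pos: [664.2, 2.5, 124.5]
ee_rot: [160.8, -23.3, 43.1]
force: [-0.1, -0.4, -0.3]
gripper_width: 32.1
```

Request:
{"op": "drive_tool", "data": {
  "motion": [
    [[0, 0, 0], [0, 0, 0]],
    [[0, 0, 0], [0, 0, 0]],
    [[0, 0, 0], [0, 0, 0]],
    [[0, 0, 0], [0, 0, 0]],
    [[0, 0, 0], [0, 0, 0]],
    [[0, 0, 0], [0, 0, 0]],
    [[0, 0, 0], [0, 0, 0]],
    [[0, 0, 0], [0, 0, 0]],
    [[0, 0, 0], [0, 0, 0]],
    [[0, 0, 0], [0, 0, 0]]
  ],
  "claw": 0
}}

```text
time_s: 22.08
ee_pos: [664.4, 2.3, 126.6]
ee_rot: [160.7, -23.4, 43.2]
force: [-3.3, -2.0, 2.6]
gripper_width: 12.9
```

```bash
python3 - <<'E'
from h import *
d,w=rel([40,69.3,-2],-30)
look('wrist','w16',(180,160,340,320),4)
E
```

```text
goal [664.3   2.5 126.3] d [-0.0001  0.0001 -0.0003] w [ 0.588   0.018  -1.0182] |w| 1.176
tcp in housing [40.2 69.2 -1.7] jaw 37.38 tilt err 0.02 q [ -2.  15. 111.   4.  24. -44.] F [-3.3 -2.   2.6] g 12.9 t 22.0833
```

View pics/w16.png

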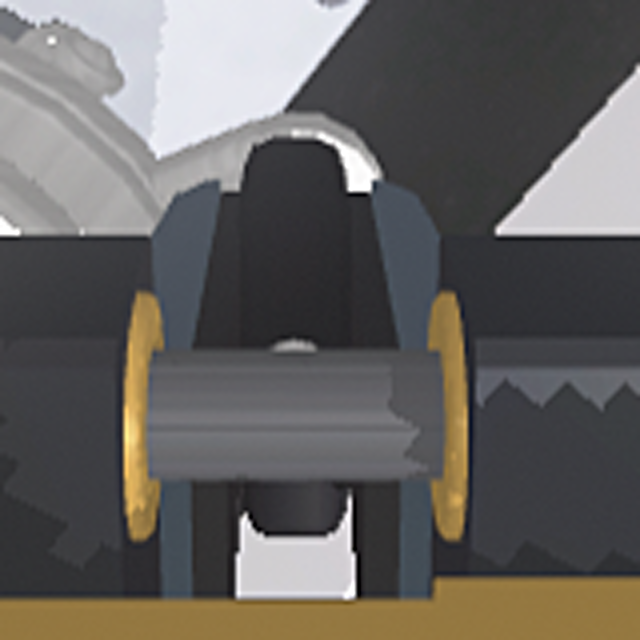

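Request:
{"op": "drive_tool", "data": {
  "motion": [
    [[0.0001, 0, -0.0001], [0.0375, 0.0011, -0.065]],
    [[0.0001, 0, -0.0001], [0.0375, 0.0011, -0.065]],
    [[0.0001, 0, -0.0001], [0.0375, 0.0011, -0.065]],
    [[0.0001, 0, -0.0001], [0.0375, 0.0011, -0.065]],
    [[0.0001, 0, -0.0001], [0.0375, 0.0011, -0.065]],
    [[0.0001, 0, -0.0001], [0.0375, 0.0011, -0.065]],
    [[0.0001, 0, -0.0001], [0.0375, 0.0011, -0.065]],
    [[0.0001, 0, -0.0002], [0.0375, 0.0011, -0.065]],
    [[0.0001, 0, -0.0002], [0.0375, 0.0011, -0.065]],
    [[0.0001, 0, -0.0002], [0.0375, 0.0011, -0.065]]
  ]
}}

```text
time_s: 22.97
ee_pos: [664.7, 2.2, 125.1]
ee_rot: [-176.7, -29.8, -5.0]
force: [-6.2, -3.0, 6.7]
gripper_width: 12.9
```

Request:
{"op": "drive_tool", "data": {
  "motion": [
    [[0.0001, 0, -0.0002], [0.0375, 0.0011, -0.065]],
    [[0.0001, 0, -0.0002], [0.0375, 0.0011, -0.065]],
    [[0.0001, 0, -0.0002], [0.0375, 0.0011, -0.065]],
    [[0.0001, 0, -0.0002], [0.0375, 0.0011, -0.065]],
    [[0.0001, 0, -0.0001], [0.0375, 0.0011, -0.065]],
    [[0, 0, 0], [0.0375, 0.0011, -0.065]],
    [[0, 0, 0], [0.02, 0.0006, -0.0346]],
    [[0, 0, 0], [0.005, 0.0002, -0.0087]],
    [[0, 0, 0], [0, 0, 0]],
    [[0, 0, 0], [0, 0, 0]]
  ]
}}

```text
time_s: 23.8
ee_pos: [665.0, 2.4, 124.6]
ee_rot: [-162.2, -24.5, -36.1]
force: [-8.3, -1.1, 8.5]
gripper_width: 13.6
```

```bash
python3 - <<'E'
from h import *
from workcell import env
d,w=rel([40,69.3,-4],-30); t=env.state()['torque'];print(t, t@HR(H['yaw'])[:,2])
look('wrist','w17')
E
```

```text
goal [665.3   2.5 124.5] d [ 0.0004  0.0001 -0.0001] w [-0.0327 -0.0016  0.0595] |w| 0.068
tcp in housing [39.7 69.2 -3.7] jaw -33.89 tilt err 0.09 q [ -2.  15. 111.   4.  24.  27.] F [-8.3 -1.1  8.5] g 13.6 t 23.8
[-1.14179083  1.02995078  1.00378599] 1.424282965330133
```

View pics/w17.png

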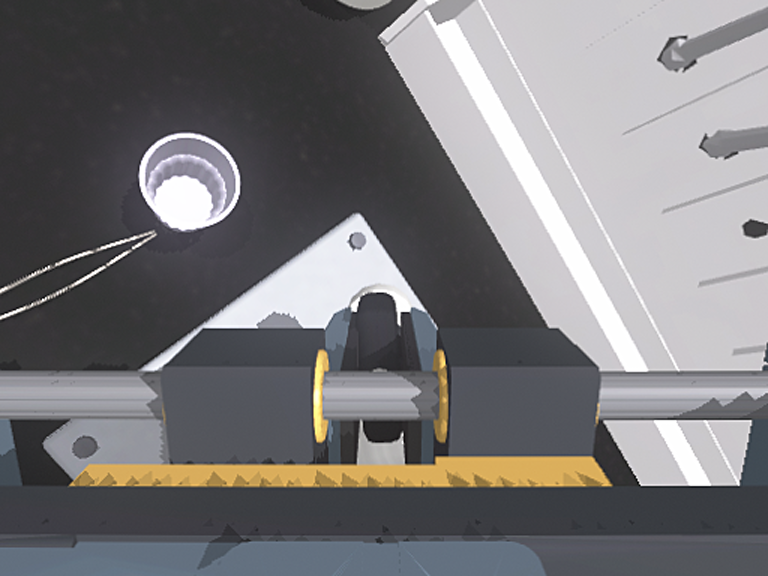

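Request:
{"op": "drive_tool", "data": {
  "motion": [
    [[0, 0, 0], [0, 0, 0]],
    [[0, 0, 0], [0, 0, 0]],
    [[0, 0, 0], [0, 0, 0]],
    [[-0.005, -0.0002, 0.0087], [0, 0, 0]],
    [[-0.005, -0.0002, 0.0087], [0, 0, 0]],
    [[-0.005, -0.0002, 0.0087], [0, 0, 0]],
    [[-0.005, -0.0002, 0.0087], [0, 0, 0]],
    [[-0.005, -0.0002, 0.0087], [0, 0, 0]],
    [[-0.005, -0.0002, 0.0087], [0, 0, 0]],
    [[-0.005, -0.0002, 0.0087], [0, 0, 0]]
  ],
  "claw": 0.35
}}

```text
time_s: 24.68
ee_pos: [630.4, 1.0, 186.3]
ee_rot: [-162.0, -24.5, -36.5]
force: [0.2, -0.0, -0.4]
gripper_width: 31.6
```

```bash
python3 - <<'E'
from h import *
d,w=rel([40,-69.3,62],92.1); print((d/20).round(4),(w/20).round(4))
E
```

```text
goal [ 636.5 -137.1  181.7] d [ 0.0061 -0.1381 -0.0046] w [-1.1034 -0.0324  1.91  ] |w| 2.206
tcp in housing [40.6 68.9 67. ] jaw -34.3 tilt err 0.07 q [ -2.   8. 109.   4.  32.  28.] F [ 0.2 -0.  -0.4] g 31.6 t 24.6833
[ 0.0003 -0.0069 -0.0002] [-0.0552 -0.0016  0.0955]
```

Request:
{"op": "drive_tool", "data": {
  "motion": [
    [[0.0003, -0.0069, -0.0002], [-0.0552, -0.0016, 0.0955]],
    [[0.0003, -0.0069, -0.0002], [-0.0552, -0.0016, 0.0955]],
    [[0.0003, -0.0069, -0.0002], [-0.0552, -0.0016, 0.0955]],
    [[0.0003, -0.0069, -0.0002], [-0.0552, -0.0016, 0.0955]],
    [[0.0003, -0.0069, -0.0002], [-0.0552, -0.0016, 0.0955]],
    [[0.0003, -0.0069, -0.0002], [-0.0552, -0.0016, 0.0955]],
    [[0.0003, -0.0069, -0.0002], [-0.0552, -0.0016, 0.0955]],
    [[0.0003, -0.0069, -0.0002], [-0.0552, -0.0016, 0.0955]],
    [[0.0003, -0.0069, -0.0002], [-0.0552, -0.0016, 0.0955]],
    [[0.0003, -0.0069, -0.0002], [-0.0552, -0.0016, 0.0955]]
  ]
}}

```text
time_s: 25.52
ee_pos: [633.6, -68.2, 183.6]
ee_rot: [164.2, -25.9, 34.6]
force: [-0.0, -0.3, -0.1]
gripper_width: 31.6
```

Request:
{"op": "drive_tool", "data": {
  "motion": [
    [[0.0003, -0.0069, -0.0002], [-0.0552, -0.0016, 0.0955]],
    [[0.0003, -0.0069, -0.0002], [-0.0552, -0.0016, 0.0955]],
    [[0.0003, -0.0069, -0.0002], [-0.0552, -0.0016, 0.0955]],
    [[0.0003, -0.0069, -0.0002], [-0.0552, -0.0016, 0.0955]],
    [[0.0003, -0.0069, -0.0002], [-0.0552, -0.0016, 0.0955]],
    [[0.0003, -0.0069, -0.0002], [-0.0552, -0.0016, 0.0955]],
    [[0.0003, -0.0069, -0.0002], [-0.0552, -0.0016, 0.0955]],
    [[0.0003, -0.0069, -0.0002], [-0.0552, -0.0016, 0.0955]],
    [[0.0003, -0.0069, -0.0002], [-0.0552, -0.0016, 0.0955]],
    [[0.0003, -0.0069, -0.0002], [-0.0552, -0.0016, 0.0955]]
  ]
}}

```text
time_s: 26.35
ee_pos: [636.7, -137.2, 181.6]
ee_rot: [150.0, 1.3, 93.8]
force: [0.1, 0.3, 0.9]
gripper_width: 32.1
```

Request:
{"op": "drive_tool", "data": {
  "motion": [
    [[0, 0, 0], [0, 0, 0]],
    [[0, 0, 0], [0, 0, 0]],
    [[0, 0, 0], [0, 0, 0]],
    [[0, 0, 0], [0, 0, 0]],
    [[0, 0, 0], [0, 0, 0]],
    [[0, 0, 0], [0, 0, 0]],
    [[0, 0, 0], [0, 0, 0]],
    [[0, 0, 0], [0, 0, 0]],
    [[0, 0, 0], [0, 0, 0]],
    [[0, 0, 0], [0, 0, 0]]
  ]
}}

```text
time_s: 27.18
ee_pos: [636.9, -136.9, 181.0]
ee_rot: [150.0, 1.1, 93.5]
force: [0.4, -0.8, -0.5]
gripper_width: 31.7
```

```bash
python3 - <<'E'
from h import *
d,w=rel([40,-69.3,-2],92.1)
look('wrist','w18',(100,60,400,260),2.6,pts=[knob('right',58.5)])
E
```

```text
goal [ 668.5 -136.1  126.3] d [ 0.0316  0.0008 -0.0547] w [0.0011 0.0007 0.0004] |w| 0.001
tcp in housing [ 39.9 -69.1  61.2] jaw 92.11 tilt err 0.08 q [ -19.   11.  107.   18.   35. -125.] F [ 0.4 -0.8 -0.5] g 31.7 t 27.1833
```

View pics/w18.png

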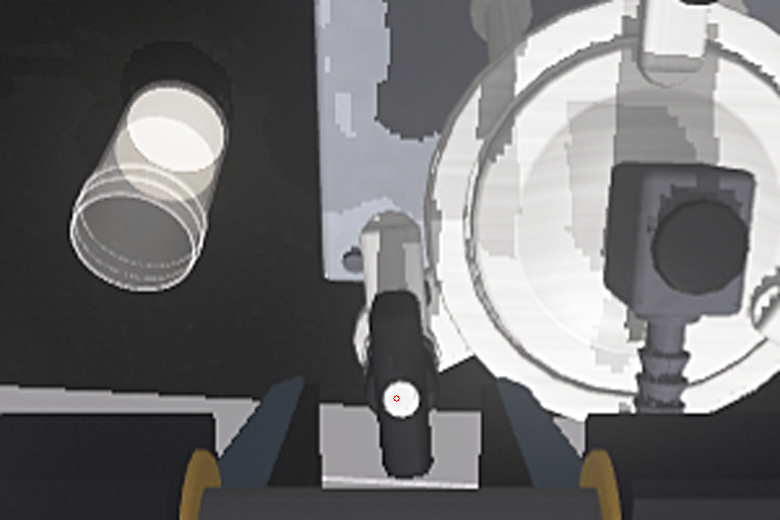

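Request:
{"op": "drive_tool", "data": {
  "motion": [
    [[0, 0, 0], [-0.0185, -0.0006, 0.032]],
    [[0, 0, 0], [-0.0185, -0.0005, 0.032]],
    [[0.004, 0.0001, -0.0068], [0, 0, 0]],
    [[0.004, 0.0001, -0.0068], [0, 0, 0]],
    [[0.004, 0.0001, -0.0068], [0, 0, 0]],
    [[0.004, 0.0001, -0.0068], [0, 0, 0]],
    [[0.004, 0.0001, -0.0068], [0, 0, 0]],
    [[0.004, 0.0001, -0.0068], [0, 0, 0]],
    [[0.004, 0.0001, -0.0068], [0, 0, 0]],
    [[0.0037, 0.0001, -0.0069], [0, 0, 0]]
  ]
}}

```text
time_s: 28.07
ee_pos: [669.0, -136.1, 125.6]
ee_rot: [150.1, 3.2, 97.2]
force: [-0.7, 0.1, 0.6]
gripper_width: 31.3
```

Request:
{"op": "drive_tool", "data": {
  "motion": [
    [[0, 0, 0], [0, 0, 0]],
    [[0, 0, 0], [0, 0, 0]],
    [[0, 0, 0], [0, 0, 0]],
    [[0, 0, 0], [0, 0, 0]],
    [[0, 0, 0], [0, 0, 0]],
    [[0, 0, 0], [0, 0, 0]],
    [[0, 0, 0], [0, 0, 0]],
    [[0, 0, 0], [0, 0, 0]],
    [[0, 0, 0], [0, 0, 0]],
    [[0, 0, 0], [0, 0, 0]]
  ],
  "claw": 0
}}

```text
time_s: 28.9
ee_pos: [668.6, -135.8, 126.7]
ee_rot: [150.1, 3.2, 97.2]
force: [2.6, 4.0, -1.2]
gripper_width: 12.9
```

```bash
python3 - <<'E'
from h import *
d,w=rel([40,-69.3,-2],30)
look('wrist','w19',(180,160,340,320),4)
E
```

```text
goal [ 668.5 -136.1  126.3] d [-0.0001 -0.0003 -0.0004] w [ 0.5798  0.0181 -1.0023] |w| 1.158
tcp in housing [ 40.3 -69.   -1.7] jaw 96.35 tilt err 0.07 q [ -18.   17.  108.   20.   28. -131.] F [ 2.6  4.  -1.2] g 12.9 t 28.9
```

View pics/w19.png

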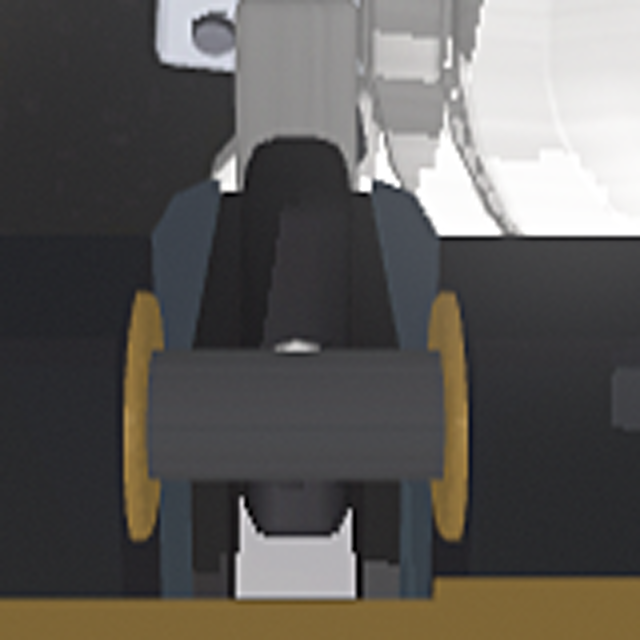

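Good grip (12.9 mm). Turning 1.158 + ~0.07 rad.

Request:
{"op": "drive_tool", "data": {
  "motion": [
    [[0.0001, 0, -0.0001], [0.0375, 0.0011, -0.065]],
    [[0.0001, 0, -0.0001], [0.0375, 0.0011, -0.065]],
    [[0.0001, 0, -0.0001], [0.0375, 0.0011, -0.065]],
    [[0.0001, 0, -0.0001], [0.0375, 0.0011, -0.065]],
    [[0.0001, 0, -0.0001], [0.0375, 0.0011, -0.065]],
    [[0.0001, 0, -0.0001], [0.0375, 0.0011, -0.065]],
    [[0.0001, 0, -0.0001], [0.0375, 0.0011, -0.065]],
    [[0.0001, 0, -0.0002], [0.0375, 0.0011, -0.065]],
    [[0.0001, 0, -0.0002], [0.0375, 0.0011, -0.065]],
    [[0.0001, 0, -0.0002], [0.0375, 0.0011, -0.065]]
  ]
}}

```text
time_s: 29.78
ee_pos: [669.2, -136.2, 125.4]
ee_rot: [155.2, -17.4, 58.7]
force: [-1.5, 1.7, 2.3]
gripper_width: 12.7
```

Request:
{"op": "drive_tool", "data": {
  "motion": [
    [[0.0001, 0, -0.0002], [0.0375, 0.0011, -0.065]],
    [[0.0001, 0, -0.0002], [0.0375, 0.0011, -0.065]],
    [[0.0001, 0, -0.0002], [0.0375, 0.0011, -0.065]],
    [[0.0001, 0, -0.0002], [0.0375, 0.0011, -0.065]],
    [[0.0001, 0, -0.0001], [0.0375, 0.0011, -0.065]],
    [[0, 0, 0], [0.0375, 0.0011, -0.065]],
    [[0, 0, 0], [0.015, 0.0005, -0.026]],
    [[0, 0, 0], [0, 0, 0]],
    [[0, 0, 0], [0, 0, 0]],
    [[0, 0, 0], [0, 0, 0]]
  ]
}}

```text
time_s: 30.62
ee_pos: [669.3, -136.7, 124.7]
ee_rot: [165.6, -26.5, 31.3]
force: [-6.1, 1.0, 5.7]
gripper_width: 13.6
```

```bash
python3 - <<'E'
from h import *
from workcell import env
d,w=rel([40,-69.3,-4],30); t=env.state()['torque'];print(t, t@HR(H['yaw'])[:,2])
look('wrist','w20')
E
```

```text
goal [ 669.5 -136.1  124.5] d [ 0.0003  0.0006 -0.0002] w [-0.0308 -0.0023  0.0589] |w| 0.067
tcp in housing [ 39.9 -69.9  -3.7] jaw 26.19 tilt err 0.18 q [-18.  17. 107.  20.  28. -61.] F [-6.1  1.   5.7] g 13.6 t 30.6167
[-0.34869306  0.98081298  1.43053104] 1.3982361341478466
```

View pics/w20.png

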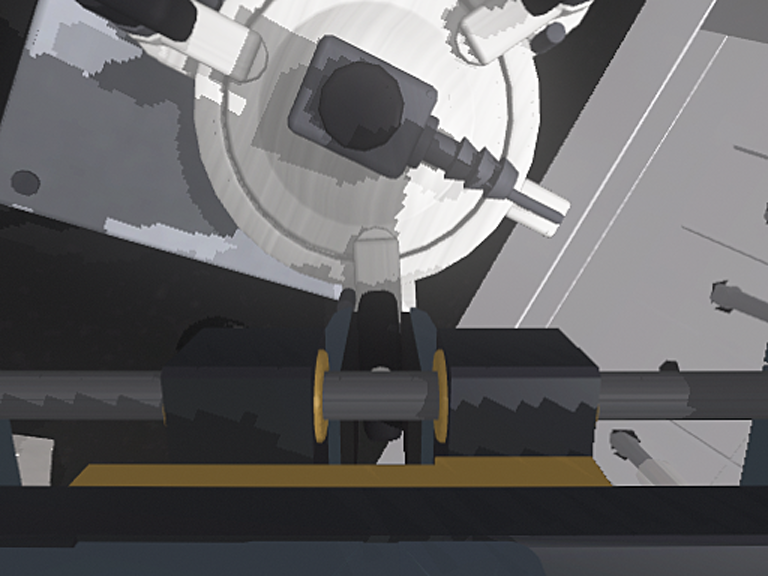

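Stop reached here too, with the same torque as the others. Releasing, lifting and moving back to centre for a final check.

Request:
{"op": "drive_tool", "data": {
  "motion": [
    [[0, 0, 0], [0, 0, 0]],
    [[0, 0, 0], [0, 0, 0]],
    [[0, 0, 0], [0, 0, 0]],
    [[-0.005, -0.0002, 0.0087], [0, 0, 0]],
    [[-0.005, -0.0002, 0.0087], [0, 0, 0]],
    [[-0.005, -0.0002, 0.0087], [0, 0, 0]],
    [[-0.005, -0.0002, 0.0087], [0, 0, 0]],
    [[-0.005, -0.0002, 0.0087], [0, 0, 0]],
    [[-0.005, -0.0002, 0.0087], [0, 0, 0]],
    [[-0.005, -0.0002, 0.0087], [0, 0, 0]]
  ],
  "claw": 0.35
}}

```text
time_s: 31.5
ee_pos: [634.6, -137.6, 186.5]
ee_rot: [165.8, -26.7, 30.9]
force: [0.6, 0.6, -0.0]
gripper_width: 31.9
```

```bash
python3 - <<'E'
from h import *
d,w=rel([-40,0,140],-90); print((d/20).round(4),(w/20).round(4))
E
```

```text
goal [526.2 -71.1 209.2] d [-0.1084  0.0665  0.0227] w [ 1.0117  0.029  -1.7502] |w| 2.022
tcp in housing [ 40.7 -69.8  67.2] jaw 25.84 tilt err 0.11 q [-19.  11. 106.  18.  36. -58.] F [ 0.6  0.6 -0. ] g 31.9 t 31.5
[-0.0054  0.0033  0.0011] [ 0.0506  0.0014 -0.0875]
```

Request:
{"op": "drive_tool", "data": {
  "motion": [
    [[-0.0054, 0.0033, 0.003], [0.0506, 0.0014, -0.0875]],
    [[-0.0054, 0.0033, 0.003], [0.0506, 0.0014, -0.0875]],
    [[-0.0054, 0.0033, 0.003], [0.0506, 0.0014, -0.0875]],
    [[-0.0054, 0.0033, 0.003], [0.0506, 0.0014, -0.0875]],
    [[-0.0054, 0.0033, 0.003], [0.0506, 0.0014, -0.0875]],
    [[-0.0054, 0.0033, 0.003], [0.0506, 0.0014, -0.0875]],
    [[-0.0054, 0.0033, 0.003], [0.0506, 0.0014, -0.0875]],
    [[-0.0054, 0.0033, 0.003], [0.0506, 0.0014, -0.0875]],
    [[-0.0054, 0.0033, 0.003], [0.0506, 0.0014, -0.0875]],
    [[-0.0054, 0.0033, 0.003], [0.0506, 0.0014, -0.0875]]
  ]
}}

```text
time_s: 32.33
ee_pos: [580.5, -104.4, 215.9]
ee_rot: [-162.8, -25.0, -34.5]
force: [-0.1, 0.4, -0.1]
gripper_width: 31.7
```

Request:
{"op": "drive_tool", "data": {
  "motion": [
    [[-0.0054, 0.0033, 0], [0.0506, 0.0014, -0.0875]],
    [[-0.0054, 0.0033, 0], [0.0506, 0.0014, -0.0875]],
    [[-0.0054, 0.0033, 0], [0.0506, 0.0014, -0.0875]],
    [[-0.0054, 0.0033, 0], [0.0506, 0.0014, -0.0875]],
    [[-0.0054, 0.0033, 0], [0.0506, 0.0014, -0.0875]],
    [[-0.0054, 0.0033, 0], [0.0506, 0.0014, -0.0875]],
    [[-0.0054, 0.0033, 0], [0.0506, 0.0014, -0.0875]],
    [[-0.0054, 0.0033, 0], [0.0506, 0.0014, -0.0875]],
    [[-0.0054, 0.0033, 0], [0.0506, 0.0014, -0.0875]],
    [[-0.0054, 0.0033, 0], [0.0506, 0.0014, -0.0875]]
  ]
}}

```text
time_s: 33.17
ee_pos: [526.5, -71.4, 215.8]
ee_rot: [-149.9, 0.1, -88.5]
force: [-0.2, 0.6, 0.3]
gripper_width: 32.2
```

Request:
{"op": "drive_tool", "data": {
  "motion": [
    [[0, 0, 0], [0, 0, 0]],
    [[0, 0, 0], [0, 0, 0]],
    [[0, 0, 0], [0, 0, 0]],
    [[0, 0, 0], [0, 0, 0]],
    [[0, 0, 0], [0, 0, 0]],
    [[0, 0, 0], [0, 0, 0]],
    [[0, 0, 0], [0, 0, 0]],
    [[0, 0, 0], [0, 0, 0]],
    [[0, 0, 0], [0, 0, 0]],
    [[0, 0, 0], [0, 0, 0]]
  ]
}}

```text
time_s: 34.0
ee_pos: [527.1, -71.5, 215.1]
ee_rot: [-149.9, 0.0, -88.3]
force: [-0.5, -0.2, -0.0]
gripper_width: 32.0
```

```bash
python3 - <<'E'
from h import *
from workcell import env
import pickle
d,w=rel([-40,0,140],-90)
pickle.dump(env.camera_params('wrist'),open('cw.pkl','wb'))
look('wrist','w21',(140,40,380,220),3.3)
look('top','t21',(150,80,390,260),3.3)
E
```

```text
goal [526.2 -71.1 209.2] d [-0.0009  0.0004 -0.0059] w [-0.      0.0011 -0.    ] |w| 0.001
tcp in housing [-36.3  -0.5 144.7] jaw -90.0 tilt err 0.06 q [-15.  -2. 116.  13.  37.  65.] F [-0.5 -0.2 -0. ] g 32.0 t 34.0
```

View pics/w21.png

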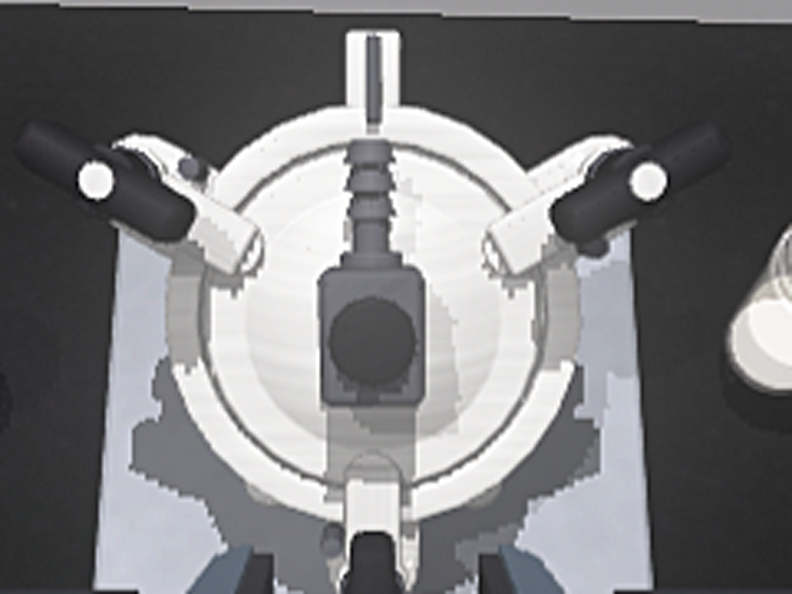

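View pics/t21.png

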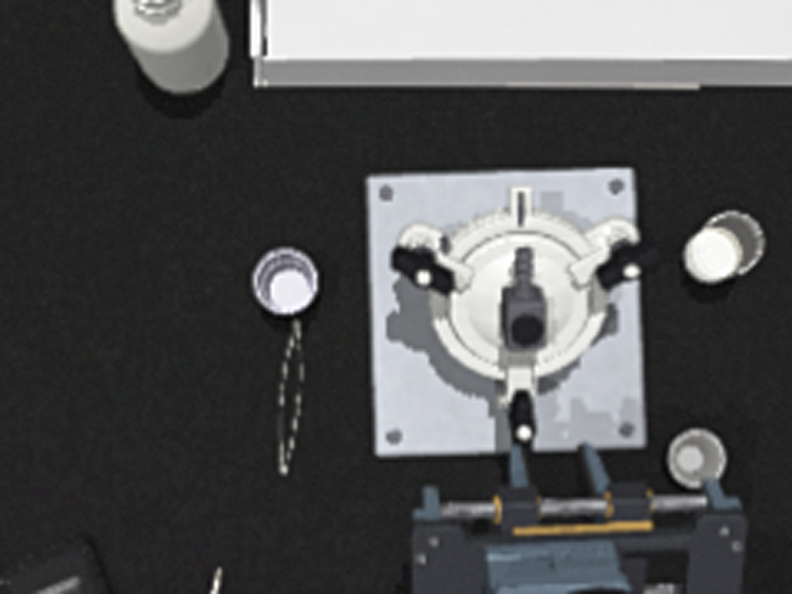

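```bash
python3 - <<'E'
from h import *
import pickle
c=pickle.load(open('cw.pkl','rb')); W=lambda x,y:np.array([140+x/3.3,40+y/3.3])
for nm,u,v,h,e in [('left dog/wing',(182,226),(32,138),56,240),('right',(563,222),(715,138),56,120),('nozzle',(370,141),(373,342),0,0)]:
    if nm=='nozzle': a=back(W(*u),c,40);b=back(W(*v),c,60)
    else: a=back(W(*u),c,h);b=back(W(*v),c,h)
    print(nm,np.degrees(np.arctan2(*(a-b)[::-1]))%360,e)
a=back(W(373,38),c,12.6);b=back(W(372,120),c,12.6);print('ridge',a,b)
print('tip',back(W(370,141),c,40))
E
```

```text
left dog/wing 239.65763469265144 240
right 118.8429287560885 120
nozzle 0.9047056054422213 0
ridge [79.40777341  0.1886997 ] [57.42175427  0.47271499]
tip [50.02316178  0.96776022]
```

```bash
python3 -c "
from workcell import env
print(env.job_done())"
```

```text
the job is handed in; nothing more can be done
None
```

The job is handed in: the cover's nozzle points at the index tab and all three clamp knobs are turned home. It took about 34 s of the 70 s. No verdict is reported.

**What I did:** I turned the cover about 37.5° clockwise onto the tab while all three knobs were still open. I then turned the front, left and right knobs clockwise, in that order, until each hit its end stop. At each stop the torque rose to about 1.4 N m and the pads began to slip round the wing.

**Last checks:**
- **Nozzle:** within about 1° of the tab ridge, roughly 0.7 mm at the tip.
- **Knobs:** in the final wrist view the left wing measured 239.7° (240° expected) and the right 118.8° (120° expected), about the limit of my pixel readings. I checked the front knob by eye only; it points at the axis.
- **Bench:** in the final top view the jar, cups and forceps look where they started. The gripper was open and clear of everything.

**What disagreed:**
- **Fingertip position:** the real fingertips sit about 38 mm behind the reported tool point, so my first grip closed on air just above the plug. I corrected for this from the pictures.
- **Front knob grip:** my first grip pinched the collar (17.8 mm), so I raised 6 mm and gripped the wing.
- **Knob starting angles:** all three knobs started 9–14° clockwise of the stated fully open angle, so I gripped them at the angles I measured.

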